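# Coat the last copper cup and put it on the stack

### The arm

A 6-joint arm with a two-finger parallel gripper is mounted at the origin on the work surface. World frame = base frame: x ahead of the robot, y to its left, z up, the work surface at z = 0. Lengths are in m, angles in rad, forces in N, time in s.
With the tool pointing down it reaches from about 0.225 to 0.875 m from the base axis. Payload 3.4 kg.
Tool frame: the origin (TCP) lies between the finger pads; the fingertips stand 11 mm ahead of it and the grasp point (between the pads) lies 8 mm behind it (tips_ahead is the distance from the TCP to the fingertips, in m); z points along the fingers, x is the direction in which the jaws open and shut, and the axes are right-handed (so a half turn about z gives the same grasp; the last joint's range is limited). The gripper opens to 85 mm and grips with 20 to 120 N. Pads are 22 mm wide; open, the fingers measure 114 mm over their backs; the gripper's body (76 mm by 85 mm) begins 54 mm behind the grasp point. The pads swing forward as they close: fully open they stand 13 mm farther back than shut.
Start: joints at [-1.33, 0.276, 1.505, -0, 1.361, -0.121], TCP at [0.204, -0.538, 0.242] pointing down, gripper open.
Joint ranges: [-2.89, 2.89], [-0.75, 2.08], [0.22, 2.7], [-1.18, 4.32], [0.11, 2.71], [-2.7, 2.7]. Speed limits (rad/s): [2.57, 2.57, 3.14, 3.14, 3.14, 3.14].

### API

Orientations are given as a unit quaternion [w, x, y, z].
In Python, from rig import get_state, get_image, sign_off, masks_of, tips_ahead gives the robot as it stands.
- The arm moves only by the tool play_rows, never from a script. Its argument "series" is a list of rows, each an object of numbers: "fingers": the closure, from -1 (fully open) to 1 (shut); "dx", "dy", "dz": the shift along the world's x, y, z in mm; "turn": the turn about the world's z in rad. A call has 1 to 20 rows; each row shifts and turns the pose as measured when the row begins; what a row does not reach is not made up. A row lasts 1/12 s, in which the tool goes at most 41.7 mm and 7.16 degrees, less where a joint would pass 70% of its speed; a pose out of reach is approached as far as the arm can. A call with a gripper value outside its range is refused whole. The fingers move at their own pace and stop on an object; "squeeze" is the grip in N (left out, the last holds). Time passes only in rows, so rows that do not move let the fingers close. It gives the time, the measured TCP pose, the force and the opening at its end, in the units of the state.
- get_state(): the state, without advancing time (a new reading comes with each control period).
- get_image(name): name is "scene" or "top" or "wrist"; returns a dict with "pixels" (400x640x3 uint8, red, green, blue), "vfov" (degrees; the focal length in pixels is half the picture's height over the tangent of half this angle, whatever the lens; pixels are square), "cx", "cy" (the principal point, pixels), "rvec" (rotation vector, rad) and "tvec" (3), from world to camera coordinates, as OpenCV has them; the wrist camera has in their place "hand_eye" (4x4, takes a point from camera to tool coordinates, whose origin is the TCP and whose axes are the tool frame's). Camera axes: x right, y down, z forward; pixel columns grow to the right and rows downward; lengths in m; the calibration is good to about 2 mm. The wrist camera is an equidistant fisheye: a pixel r from the principal point sees the ray r / f radians off the axis. A picture is of the moment at which its call begins: read the wrist's pose just before it. There is no depth.
- sign_off(): hands the job in, once; it reports no verdict.
Trained networks look in a picture, given as the dict that the camera call returned (one of the last four; its "shot" number tells which), for a name from the list of things; names that differ only in an ending like _2 or _b are one class to them, and where a whole thing is asked for, a point or a joint stands for the part that bears it (a point fixed in the world has none). Each returns a list of dicts, best first, with "p" (0 to 1); they miss things now and then, are a little off and sometimes report something else, mostly with a low value. They report only what shows in the picture. A call takes as long as a camera call.
- masks_of(picture, label): "region" (400x640 bool, what is visible of it) and "xy" ([column, row] in pixels, amid what is visible of it).
The state is a dict: "clock": time; "qpos": joint angles; "qd": joint speeds; "effort": joint torques, N m; "position": TCP position; "ee_rot": TCP orientation; "contact_force": force on the tool from outside, world axes, zero at the start; "moment": the same for the moment, N m; "width": finger opening in m.
Only numpy, scipy, OpenCV 4.12 (cv2) and the standard library are available. Lean on these libraries where they do the work, as an engineer would, in place of code of your own. Each camera call takes 0.05 s, during which the arm holds its last target. There are 200 camera calls.

### The job

Take the flat brush out of its sloping rest, dip it into the leaning metal pot until all its bristles are below the rim, and then dab the bristle end on the inside bottom of the copper cup that stands on its own. Lay the brush back in its rest as it was, bristles down against the stop, and only then pick up that cup and nest it upright in the top cup of the stack of two. Do not tip the cups or shift the stack, and leave the mallet, the tray and the tin alone.

Things in the scene. Friction and masses are not known exactly. Their poses are not given: they have to be found in the camera images.
- brush: Flat brush, 180 mm long, 16 thick, 80 g. Origin: centre of the bristle end; z runs to the handle end, y across the width, x through the thickness. Dark bristles z 0-45 (26 wide), steel ferrule z 45-67 (28 wide), light wooden handle z 67-180 (20 wide). Starts in its rest, handle end up and leaning towards the robot; z above 100 is clear of the rest: grip it hard across y near z 130.
- channel: Fixed wooden channel of the brush rest. Origin: middle of its floor at the bottom stop, 38 mm above the table. z up the channel, leaning 40 deg from vertical towards the robot; y across; x out of the floor, up and away from the robot. Floor 58 mm wide, to z 100; side walls 46 mm apart, 19 high, to z 77. The brush lies with its origin at x 8 mm, axes parallel. Foot 150 x 90 mm.
- pot: Fixed open round metal pot in a low iron cradle (130 x 90 mm), leaning 40 deg from vertical with its mouth towards the robot. Origin: centre of its underside, 32 mm above the table; z is its axis, out of the mouth. Rim at z 84 mm, outer diameter 62; inside diameter 54 at the rim, 50 at the inner floor (z 6 mm). Empty.
- cup: Copper cup standing alone, stepped, 85 mm high: lower part (z 0-40) 50-53 mm in outer diameter, then a shoulder at z 40, upper part (z 40-85) 66-68 mm. Wall 3.5 mm; inside diameter 60 at the rim, 43 at the inner floor (z 6 mm). 150 g. Origin: centre of its underside; z up.
- stack: The stack: two copper cups of the same shape wedged one in the other (they stay together), 130 mm high, 320 g, loose on the table. Origin: centre of the lower cup's underside; z up. The open upper cup's underside is at z 45 mm, its rim at z 130. A nested cup's shoulder sits on the rim of the cup below, so the single cup comes to rest with its underside at z 90 of the stack.
- mallet: Bystander: wooden mallet lying on its side, head 64 mm thick and 130 mm long, handle 170 mm. Origin: underside of the head's centre; the handle runs along +x.
- tray: Bystander: round copper tray 170 mm across, 20 mm high. Origin: centre of its underside.
- tin: Bystander: closed dark tin, 70 mm across, 90 mm high. Origin: centre of its underside.

How it is judged:
On the way, in this order (a step that is already met when the one before it is completed fails the run):
1. The brush is dipped into the leaning pot: its bristle end is at least 42 mm below the rim along the pot's axis and inside the pot (z of brush in the frame of pot between 0 and 0.042 m and x of brush in the frame of pot between -0.025 and 0.025 m and y of brush in the frame of pot between -0.025 and 0.025 m), for 0.1 s.
2. The bristle end touches the inside bottom of the single cup, which stands on the table (z of brush in the frame of cup between 0 and 0.018 m and x of brush in the frame of cup between -0.02 and 0.02 m and y of brush in the frame of cup between -0.02 and 0.02 m and contact force between brush and cup above 0.15 N and height (world z) of cup below 0.01 m), for 0.1 s.
3. The brush lies released in its rest, bristles down at the stop, while the cup still stands on the table (x of brush in the frame of channel between -0.004 and 0.022 m and y of brush in the frame of channel between -0.02 and 0.02 m and z of brush in the frame of channel between -0.01 and 0.025 m and angle between the z axis of brush and the z axis of channel, either way round below 0.2 rad and angle between brush's own z axis and vertical below 1.2 rad and contact force between brush and the fingers below 0.1 N and linear speed of brush below 0.03 m/s and height (world z) of cup below 0.01 m), for 0.2 s.
At the end, for the whole second after the job is handed in: Cup nested upright in the top cup of the stack (within 8 mm of its axis, underside 83-97 mm above the stack's, tilt under 0.12 rad), stack upright, brush in its channel (bristle end within 25 mm of the stop, axis within 0.2 rad); all released and at rest (z of cup in the frame of stack between 0.083 and 0.097 m and x of cup in the frame of stack between -0.008 and 0.008 m and y of cup in the frame of stack between -0.008 and 0.008 m and angle between each of cup, stack's own z axis and vertical below 0.12 rad and x of brush in the frame of channel between -0.004 and 0.022 m and y of brush in the frame of channel between -0.02 and 0.02 m and z of brush in the frame of channel between -0.01 and 0.025 m and angle between the z axis of brush and the z axis of channel, either way round below 0.2 rad and angle between brush's own z axis and vertical below 1.2 rad and linear speed of each of cup, brush, stack below 0.02 m/s); the robot touches nothing.
It fails at once if the stack is shifted by more than 30 mm or tipped by more than 0.35 rad (distance of stack from where it was at the start of the episode above 0.03 m or angle between stack's own z axis and vertical above 0.35 rad).
It fails at once if the single cup is tipped by more than 0.6 rad (angle between cup's own z axis and vertical above 0.6 rad).
It fails at once if the mallet, the tray or the tin are moved by more than 25 mm (distance of any of mallet, tray, tin from where it was at the start of the episode above 0.025 m).
It also fails if it takes over 72 s, if anything falls off the work surface, if the arm or the gripper's body presses on something with over 40 N, if the wrist force passes 120 N, or if a joint passes its speed limit or range.

## Working session

There is one attempt and no reset: what is moved stays moved. The work goes in short steps, Python scripts to look and compute and a tool call to move; the robot and the scene stay as the last step left them, time stands still between calls to the robot, and variables do not carry over. Pictures are saved under pics/ and viewed, about 8 in all and at most 12, crops included, and the job is handed in when it is done.

Besides the shell and the picture viewer there is one more tool, called after "Call:" by a JSON object that holds its "method" and its "body", one argument or row to a line. play_rows: Moves the arm, as the interface text tells. Its arguments: {"type":"object","properties":{"series":{"type":"array"},"squeeze":{"type":"number"}},"required":["series"]}

```bash
ls; mkdir -p pics; cat > h.py <<'E'
import numpy as np,cv2
from rig import *
def cam(im):
    f=200/np.tan(np.radians(im['vfov'])/2)
    K=np.array([[f,0,im['cx']],[0,f,im['cy']],[0,0,1]])
    R=cv2.Rodrigues(np.array(im['rvec'],float))[0];t=np.array(im['tvec'],float).reshape(3)
    return K,R,t
def proj(im,P):
    K,R,t=cam(im);p=(np.atleast_2d(P)@R.T+t)@K.T
    return p[:,:2]/p[:,2:]
def plane(im,uv,z):
    K,R,t=cam(im);c=-R.T@t;d=R.T@np.linalg.inv(K)@np.array([uv[0],uv[1],1.])
    return c+d*(z-c[2])/d[2]
def save(im,n): cv2.imwrite(f'pics/{n}.png',im['pixels'][:,:,::-1])
E
python3 - <<'E'
from h import *
import pickle
s=get_state();print(s)
for n in('scene','top'):
    im=get_image(n);save(im,n);K,R,t=cam(im);print(n,K[0,0],im['cx'],im['cy'],(-R.T@t).round(3),(R[2]).round(3))
    M={}
    for l in 'brush channel pot cup stack mallet tray tin'.split():
        M[l]=masks_of(im,l)
        for m in M[l][:3]:
            v,u=np.nonzero(m['region']);print(l,round(m['p'],2),np.round(m['xy']),u.min(),u.max(),v.min(),v.max(),len(u),plane(im,m['xy'],0.05).round(3))
    pickle.dump((im,M),open(n+'.pkl','wb'))
E
python3 -c "
import cv2,numpy as np
a=cv2.imread('pics/scene.png');b=cv2.imread('pics/top.png')
"
```

```text
pics
{'clock': 0.0, 'qpos': array([-1.32998195e+00,  2.76584222e-01,  1.50612872e+00,  1.64981833e-05,
        1.36066594e+00, -1.21031223e-01]), 'qd': array([ 5.60697791e-05,  1.11271363e-03, -3.39149173e-05, -3.45693169e-04,
        7.74455803e-04,  1.33210003e-03]), 'effort': array([-2.70484670e-04, -4.16783345e+01, -2.45807344e+01, -5.42794642e-04,
        1.09232054e-02, -1.52012749e-07]), 'position': array([ 0.20341516, -0.53728793,  0.24144758]), 'ee_rot': array([-5.98627955e-04,  8.22799068e-01, -5.68331678e-01, -6.62842175e-04]), 'contact_force': array([-0.21031943, -0.1076933 , -0.00251487]), 'moment': array([-0.02623037,  0.02308718,  0.01820674]), 'width': 0.08536800711502754}
scene 361.1495579127615 315.44300210300526 200.51322386011054 [ 1.272 -0.115  0.907] [-0.603  0.046 -0.796]
brush 0.72 [213. 182.] 207 222 147 207 531 [ 0.539 -0.377  0.05 ]
channel 0.75 [409. 245.] 381 441 220 272 2545 [0.785 0.182 0.05 ]
channel 0.7 [220. 192.] 205 229 173 212 517 [ 0.577 -0.353  0.05 ]
pot 0.82 [377. 167.] 366 390 154 184 588 [0.497 0.141 0.05 ]
cup 0.74 [300. 184.] 288 309 170 2
[... 266 characters left out ...]
4 [0.782 0.197 0.05 ]
tin 0.61 [172. 199.] 157 189 182 217 840 [ 0.599 -0.491  0.05 ]
top 421.8227816284356 322.74237881678573 198.06493936368636 [ 0.383 -0.086  1.353] [ 0.202  0.007 -0.979]
brush 0.51 [415. 219.] 406 426 204 239 329 [ 0.59  -0.365  0.05 ]
channel 0.67 [417. 208.] 402 425 201 226 211 [ 0.625 -0.373  0.05 ]
pot 0.94 [251. 242.] 238 263 225 255 585 [0.51  0.144 0.05 ]
cup 0.96 [333. 224.] 323 344 214 236 408 [ 0.57 -0.11  0.05]
stack 0.95 [180. 229.] 167 199 217 242 610 [0.548 0.366 0.05 ]
mallet 0.72 [295. 163.] 286 339 141 183 994 [0.766 0.013 0.05 ]
tray 0.65 [239. 165.] 213 265 141 190 2033 [0.755 0.195 0.05 ]
tin 0.6 [452. 215.] 439 467 205 229 544 [ 0.605 -0.482  0.05 ]
```

```bash
python3 - <<'E'
import cv2,numpy as np
a=cv2.imread('pics/scene.png');b=cv2.imread('pics/top.png')
A=cv2.resize(a[130:290,140:480],None,fx=2.35,fy=2.35,interpolation=cv2.INTER_CUBIC)
cv2.imwrite('pics/a.png',A)
B=cv2.resize(b[130:290,150:490],None,fx=2.35,fy=2.35,interpolation=cv2.INTER_CUBIC)
cv2.imwrite('pics/b.png',B)
E
```

```text
(no output)
```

View pics/a.png

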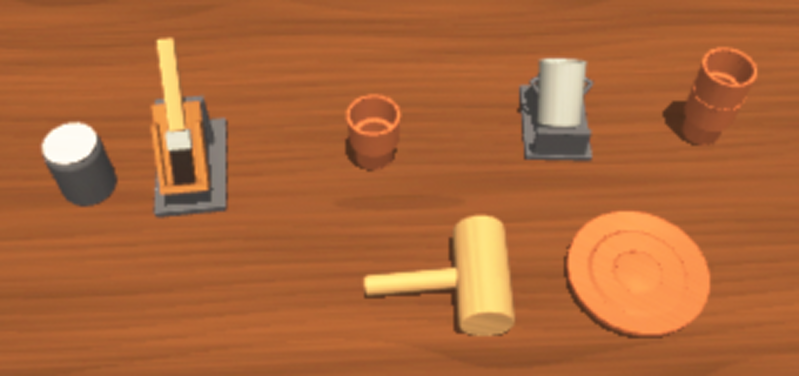

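View pics/b.png

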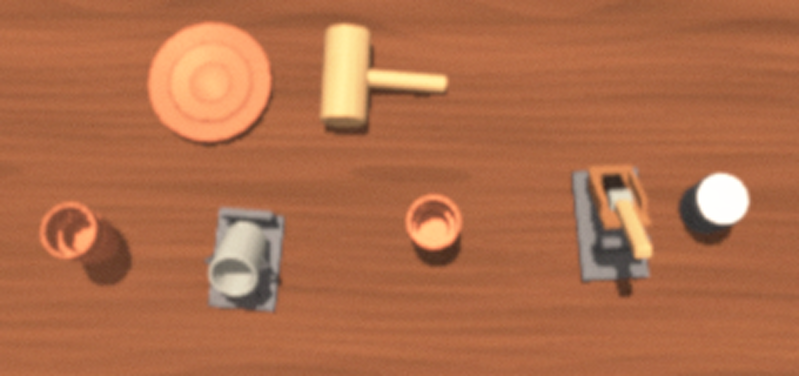

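```bash
cat >> h.py <<'E'
def circ(r,z,n=40):
    a=np.linspace(0,2*np.pi,n,False);return np.c_[r*np.cos(a),r*np.sin(a),np.full(n,z)]
def box(x,y,z0,z1): return np.array([[i*x/2,j*y/2,k] for i in(-1,1) for j in(-1,1) for k in(z0,z1)])
CUP=[np.r_[circ(.025,0),circ(.0265,.04)],np.r_[circ(.033,.04),circ(.034,.085)]]
STK=CUP+[np.r_[circ(.033,.085),circ(.034,.130)]]
TIN=[np.r_[circ(.035,0),circ(.035,.09)]]
BR=[box(.016,.026,0,.045),box(.016,.028,.045,.067),box(.016,.020,.067,.180)]
T=np.radians(40)
def Rlean(yaw): # z leans toward -x(rotated by yaw), x axis up and away
    z=np.array([-np.sin(T),0,np.cos(T)]);x=np.array([np.cos(T),0,np.sin(T)]);y=np.cross(z,x)
    Z=cv2.Rodrigues(np.array([0,0,yaw]))[0];return Z@np.c_[x,y,z]
def sil(im,parts,R,t,S=4):
    m=np.zeros((400*S,640*S),np.uint8)
    for p in parts:
        h=cv2.convexHull((proj(im,p@R.T+t)*S+(S-1)/2).astype(np.float32))
        cv2.fillPoly(m,[np.round(h).astype(np.int32)],1)
    return m
def iou(views,parts,R,t):
    s=0
    for im,reg in views:
        a=sil(im,parts,R,t)>0;s+=(a&reg).sum()/(a|reg).sum()
    return s/len(views)
def up(r): return cv2.resize(r.astype(np.float32),None,fx=4,fy=4)>.5
E
python3 - <<'E'
from h import *
import pickle
from scipy.optimize import minimize
D=[pickle.load(open(n+'.pkl','rb')) for n in('scene','top')]
V=lambda l,i=0:[(im,up(M[l][i]['region'])) for im,M in D]
def fit(f,x0,step):
    x0=np.array(x0);sx=np.vstack([x0]+[x0+np.eye(len(x0))[i]*step[i] for i in range(len(x0))])
    r=minimize(lambda p:-f(p),x0,method='Nelder-Mead',options=dict(initial_simplex=sx,xatol=2e-4,fatol=1e-4));return r.x.round(4),-r.fun
I=np.eye(3)
for l,P,x0 in(('cup',CUP,(.565,-.11)),('stack',STK,(.53,.36)),('tin',TIN,(.6,-.485))):
    v=V(l)
    print(l,fit(lambda p:iou(v,P,I,np.array([p[0],p[1],0])),x0,(.01,.01)),[fit(lambda p:iou([w],P,I,np.array([p[0],p[1],0])),x0,(.01,.01)) for w in v])
im=D[1][0]
for n,a,b in(('ch',(573,173),(583,281)),('ch2',(636,168),(648,273)),('pot',(220,209),(210,307)),('pot2',(284,214),(273,310))):
    f=lambda c:np.array(c)/2.35+[150,130]-.3
    A=plane(im,f(a),.01);B=plane(im,f(b),.01);print(n,A.round(3),B.round(3),np.degrees(np.arctan2(*(A-B)[[1,0]])))
v=V('brush')
def fb(p):
    R=Rlean(p[2]);return iou(v,BR,R,np.array([p[0],p[1],.038])+R[:,0]*.008)
for y in(-.15,.1): print('brush/channel',fit(fb,(.61,-.365,y),(.01,.01,.1)))
v=V('pot')
def fp(p):
    R=Rlean(p[2]);return iou(v,[np.r_[circ(.031,p[3]),circ(.031,.084)]],R,np.array([p[0],p[1],.032]))
for y in(-.15,.1): print('pot',fit(fp,(.54,.14,y,.02),(.01,.01,.1,.01)))
E
```

```text
cup (array([ 0.5639, -0.1127]), np.float64(0.929875915483879)) [(array([ 0.5635, -0.1141]), np.float64(0.9596908939014203)), (array([ 0.5643, -0.1112]), np.float64(0.943932074366857))]
stack (array([0.5397, 0.3425]), np.float64(0.929817995224029)) [(array([0.5411, 0.3402]), np.float64(0.9437331057049367)), (array([0.5405, 0.3441]), np.float64(0.9428377986265596))]
tin (array([ 0.5989, -0.4861]), np.float64(0.9092199945472236)) [(array([ 0.5985, -0.4872]), np.float64(0.9441674975074775)), (array([ 0.5973, -0.4815]), np.float64(0.8852142057596418))]
ch [ 0.647 -0.306  0.01 ] [ 0.499 -0.317  0.01 ] 4.158192323141122
ch2 [ 0.655 -0.393  0.01 ] [ 0.511 -0.405  0.01 ] 4.63103583023122
pot [0.589 0.179 0.01 ] [0.456 0.185 0.01 ] -2.692602372886757
pot2 [0.584 0.091 0.01 ] [0.453 0.1   0.01 ] -4.151005953106551
brush/channel (array([ 0.6271, -0.3516,  0.0723]), np.float64(0.8657250171422394))
brush/channel (array([ 0.6265, -0.3525,  0.0656]), np.float64(0.8688874603502184))
pot (array([ 0.5434,  0.1373, -0.0791,  0.0032]), np.float64(0.8946776164052239))
pot (array([0.5432, 0.1427, 0.14  , 0.0021]), np.float64(0.8646132107481062))
```

Call:
{"method": "play_rows", "body": {
  "series": [
    {"dx": 34, "dy": 18, "turn": -0.1, "fingers": -1},
    {"dx": 34, "dy": 18, "turn": -0.1},
    {"dx": 34, "dy": 18, "turn": -0.09},
    {"dx": 34, "dy": 18},
    {"dx": 34, "dy": 18},
    {"dx": 34, "dy": 18},
    {"dx": 34, "dy": 18},
    {"dx": 34, "dy": 18},
    {"dx": 34, "dy": 18},
    {"dx": 34, "dy": 18},
    {},
    {}
  ]
}}

```text
invalid input at $.series[0]: expected keys fingers, dx, dy, dz, turn
```

Call:
{"method": "play_rows", "body": {
  "series": [
    {"fingers": -1, "dx": 34, "dy": 18, "dz": 0, "turn": -0.1},
    {"fingers": -1, "dx": 34, "dy": 18, "dz": 0, "turn": -0.1},
    {"fingers": -1, "dx": 34, "dy": 18, "dz": 0, "turn": -0.09},
    {"fingers": -1, "dx": 34, "dy": 18, "dz": 0, "turn": 0},
    {"fingers": -1, "dx": 34, "dy": 18, "dz": 0, "turn": 0},
    {"fingers": -1, "dx": 34, "dy": 18, "dz": 0, "turn": 0},
    {"fingers": -1, "dx": 34, "dy": 18, "dz": 0, "turn": 0},
    {"fingers": -1, "dx": 34, "dy": 18, "dz": 0, "turn": 0},
    {"fingers": -1, "dx": 34, "dy": 18, "dz": 0, "turn": 0},
    {"fingers": -1, "dx": 34, "dy": 18, "dz": 0, "turn": 0},
    {"fingers": -1, "dx": 0, "dy": 0, "dz": 0, "turn": 0},
    {"fingers": -1, "dx": 0, "dy": 0, "dz": 0, "turn": 0}
  ]
}}

```text
clock: 1.9
position: [0.5564, -0.3492, 0.2421]
ee_rot: [0.001, 0.725, -0.689, 0.001]
contact_force: [-0.4, -0.3, -0.1]
width: 0.0856
```

```bash
cat >> h.py <<'E'
from scipy.spatial.transform import Rotation as Ro
def wrist():
    s=get_state();im=get_image('wrist');q=s['ee_rot'];A=np.eye(4)
    A[:3,:3]=Ro.from_quat([q[1],q[2],q[3],q[0]]).as_matrix();A[:3,3]=s['position']
    im['W']=A@np.array(im['hand_eye']);return im
def wproj(im,P):
    W=im['W'];p=(np.atleast_2d(P)-W[:3,3])@W[:3,:3]
    f=200/np.tan(np.radians(im['vfov'])/2);r=np.hypot(p[:,0],p[:,1]);th=np.arctan2(r,p[:,2])
    return np.c_[im['cx']+f*th*p[:,0]/r,im['cy']+f*th*p[:,1]/r]
def wray(im,uv):
    f=200/np.tan(np.radians(im['vfov'])/2);d=np.array(uv,float)-[im['cx'],im['cy']];r=np.hypot(*d);th=r/f
    W=im['W'];return W[:3,3],W[:3,:3]@np.r_[np.sin(th)*d/r,np.cos(th)]
def wplane(im,uv,z): c,d=wray(im,uv);return c+d*(z-c[2])/d[2]
def edges(b): return [(i,j) for i in range(8) for j in range(i) if bin(i^j).count('1')==1]
def draw(a,im,parts,R,t,col,pf=wproj):
    for p in parts:
        P=p@R.T+t
        if len(P)==8:
            for i,j in edges(0):
                q=pf(im,np.linspace(P[i],P[j],12));cv2.polylines(a,[np.int32(np.round(q*16))],False,col,1,cv2.LINE_AA,4)
        else:
            for k in range(0,len(P),40): cv2.polylines(a,[np.int32(np.round(pf(im,P[k:k+40])*16))],True,col,1,cv2.LINE_AA,4)
E
python3 - <<'E'
from h import *
im=wrist();a=im['pixels'][:,:,::-1].copy();print(im['vfov'],im['W'].round(3))
R=Rlean(.07);o=np.array([.627,-.352,.038])+R[:,0]*.008
draw(a,im,BR,R,o,(0,255,0));cv2.imwrite('pics/w1.png',a)
print('grasp',(o+R[:,2]*.135).round(4))
E
```

```text
65.70646984690485 [[ 0.049 -0.945 -0.323  0.64 ]
 [-0.999 -0.045 -0.019 -0.344]
 [ 0.003  0.324 -0.946  0.374]
 [ 0.     0.     0.     1.   ]]
grasp [ 0.5465 -0.3576  0.1466]
```

View pics/w1.png

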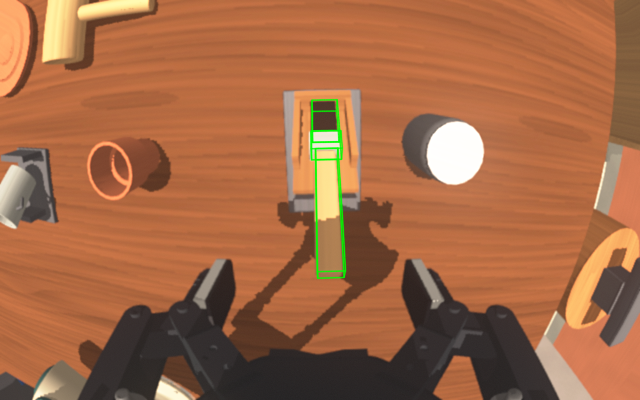

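Call:
{"method": "play_rows", "body": {
  "series": [
    {"fingers": -1, "dx": -5, "dy": -4, "dz": 0, "turn": 0.02},
    {"fingers": -1, "dx": -5, "dy": -4, "dz": -10, "turn": 0},
    {"fingers": -1, "dx": 0, "dy": 0, "dz": -25, "turn": 0},
    {"fingers": -1, "dx": 0, "dy": 0, "dz": -25, "turn": 0},
    {"fingers": -1, "dx": 0, "dy": 0, "dz": -25, "turn": 0},
    {"fingers": -1, "dx": 0, "dy": 0, "dz": -15, "turn": 0},
    {"fingers": -1, "dx": 0, "dy": 0, "dz": 0, "turn": 0},
    {"fingers": -1, "dx": 0, "dy": 0, "dz": 0, "turn": 0}
  ]
}}

```text
clock: 2.62
position: [0.5349, -0.3642, 0.1373]
ee_rot: [0.002, 0.727, -0.687, 0.001]
contact_force: [0.1, 0.8, 0.7]
width: 0.0852
```

Call:
{"method": "play_rows", "body": {
  "series": [
    {"fingers": -1, "dx": 11, "dy": 6, "dz": 1, "turn": 0.01},
    {"fingers": -1, "dx": 0, "dy": 0, "dz": 0, "turn": 0},
    {"fingers": -1, "dx": 0, "dy": 0, "dz": 0, "turn": 0}
  ]
}}

```text
clock: 2.87
position: [0.5457, -0.3601, 0.1405]
ee_rot: [0.002, 0.729, -0.684, 0.003]
contact_force: [-0.7, 0.2, -0.6]
width: 0.0854
```

Call:
{"method": "play_rows", "body": {
  "series": [
    {"fingers": -1, "dx": 0, "dy": 2.5, "dz": -2, "turn": 0},
    {"fingers": 1, "dx": 0, "dy": 0, "dz": 0, "turn": 0},
    {"fingers": 1, "dx": 0, "dy": 0, "dz": 0, "turn": 0},
    {"fingers": 1, "dx": 0, "dy": 0, "dz": 0, "turn": 0},
    {"fingers": 1, "dx": 0, "dy": 0, "dz": 0, "turn": 0},
    {"fingers": 1, "dx": 0, "dy": 0, "dz": 0, "turn": 0},
    {"fingers": 1, "dx": 0, "dy": 0, "dz": 0, "turn": 0},
    {"fingers": 1, "dx": 0, "dy": 0, "dz": 0, "turn": 0},
    {"fingers": 1, "dx": 0, "dy": 0, "dz": 0, "turn": 0},
    {"fingers": 1, "dx": 0, "dy": 0, "dz": 0, "turn": 0}
  ],
  "squeeze": 100
}}

```text
clock: 3.7
position: [0.5481, -0.3579, 0.1427]
ee_rot: [0.002, 0.73, -0.684, 0.007]
contact_force: [-0.1, 1.0, 0.0]
width: 0.0186
```

Call:
{"method": "play_rows", "body": {
  "series": [
    {"fingers": 1, "dx": 0, "dy": 0, "dz": 10, "turn": 0},
    {"fingers": 1, "dx": 0, "dy": 0, "dz": 15, "turn": 0},
    {"fingers": 1, "dx": 0, "dy": 0, "dz": 20, "turn": 0},
    {"fingers": 1, "dx": 0, "dy": 0, "dz": 20, "turn": 0},
    {"fingers": 1, "dx": 0, "dy": 0, "dz": 20, "turn": 0},
    {"fingers": 1, "dx": 0, "dy": 0, "dz": 20, "turn": 0},
    {"fingers": 1, "dx": 0, "dy": 0, "dz": 20, "turn": 0},
    {"fingers": 1, "dx": 0, "dy": 0, "dz": 15, "turn": 0},
    {"fingers": 1, "dx": 0, "dy": 0, "dz": 0, "turn": 0},
    {"fingers": 1, "dx": 0, "dy": 0, "dz": 0, "turn": 0}
  ]
}}

```text
clock: 4.53
position: [0.5451, -0.3564, 0.2909]
ee_rot: [0.003, 0.729, -0.684, 0.004]
contact_force: [0.2, 0.1, -1.4]
width: 0.0185
```

```bash
cat >> h.py <<'E'
from scipy.optimize import minimize
def Rtilt(yaw,a):
    z=np.array([-np.sin(a),0,np.cos(a)]);x=np.array([np.cos(a),0,np.sin(a)])
    return cv2.Rodrigues(np.array([0,0,yaw]))[0]@np.c_[x,np.cross(z,x),z]
def jaw(s):
    q=s['ee_rot'];x=Ro.from_quat([q[1],q[2],q[3],q[0]]).as_matrix()[:,0];return np.arctan2(-x[1],-x[0])-np.pi/2
def silw(im,parts,R,t,S=2):
    m=np.zeros((400*S,640*S),np.uint8)
    for p in parts:
        P=p@R.T+t;E=np.vstack([np.linspace(P[i],P[j],8) for i,j in edges(0)])
        h=cv2.convexHull((wproj(im,E)*S+.5).astype(np.float32));cv2.fillPoly(m,[np.int32(np.round(h))],1)
    return m>0
def inhand(a0,s0=.137,scene=True,name=None):
    """returns tilt, grip z, x offset, y off"""
    s=get_state();im=wrist();yaw=jaw(s);g=s['position']+[0,0,.008]
    ms=masks_of(im,'brush');v=[(im,cv2.resize(ms[0]['region'].astype(np.float32),None,fx=2,fy=2)>.5,'w',ms[0]['p'])] if ms else []
    if scene:
        i2=get_image('scene');ms=masks_of(i2,'brush')
        if ms: v.append((i2,up(ms[0]['region']),'s',ms[0]['p']))
    def pose(p): R=Rtilt(yaw,p[0]);return R,g-R@np.array([-p[2],0,p[1]])+np.array([0,p[3],0])
    def f(p):
        R,t=pose(p);o=0
        for i,r,k,_ in v:
            a=silw(i,BR,R,t) if k=='w' else sil(i,BR,R,t)>0
            o+=(a&r).sum()/(a|r).sum()
        return -o/len(v)
    x0=np.array([a0,s0,0,0]);sx=np.vstack([x0,x0+np.diag([.15,.01,.005,.004])])
    r=minimize(f,x0,method='Nelder-Mead',options=dict(initial_simplex=sx,xatol=2e-4,fatol=1e-4))
    R,t=pose(r.x);print('yaw',yaw.round(3),'tilt,s,xo,yo',r.x.round(4),'iou',-r.fun,'p',[k[3] for k in v],'TCP',s['position'].round(4),'end',t.round(4),'end-TCP',(t-s['position']).round(4),'F',s['contact_force'].round(1))
    if name:
        a=im['pixels'][:,:,::-1].copy();draw(a,im,BR,R,t,(0,255,0));
        if scene:
            b=i2['pixels'][:,:,::-1].copy();draw(b,i2,BR,R,t,(0,255,0),proj);u,w=proj(i2,g)[0].astype(int)
            c=cv2.resize(b[max(0,w-60):w+100,max(0,u-100):u+100],(500,400),interpolation=cv2.INTER_CUBIC);a=np.hstack([a[:,160:460],c])
        cv2.imwrite(f'pics/{name}.png',a)
    return r.x,R,t
E
python3 - <<'E'
from h import *
inhand(.7,name='ih1')
E
```

```text
yaw 0.064 tilt,s,xo,yo [ 6.575e-01  1.461e-01 -6.000e-04  4.000e-04] iou 0.8079265237013817 p [0.89, 0.93] TCP [ 0.5451 -0.3564  0.2909] end [ 0.6338 -0.3503  0.1829] end-TCP [ 0.0887  0.0061 -0.108 ] F [ 0.2  0.1 -1.4]
```

View pics/ih1.png

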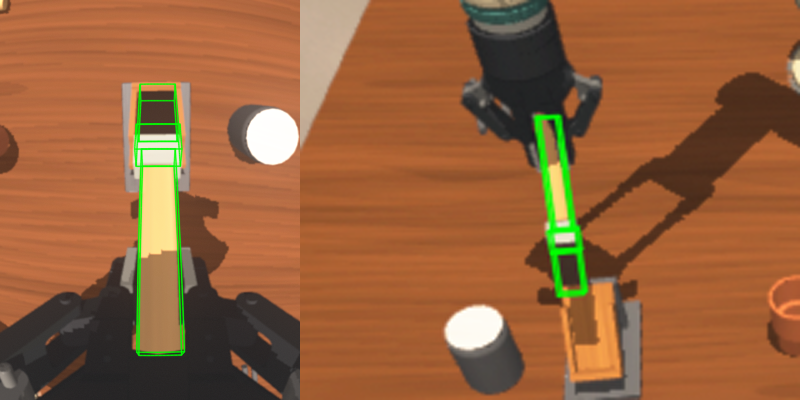

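Call:
{"method": "play_rows", "body": {
  "series": [
    {"fingers": 1, "dx": -5, "dy": 15, "dz": 0, "turn": -0.04},
    {"fingers": 1, "dx": -11, "dy": 31, "dz": 0, "turn": -0.05},
    {"fingers": 1, "dx": -11, "dy": 31, "dz": 0, "turn": -0.04},
    {"fingers": 1, "dx": -11, "dy": 31, "dz": 0, "turn": 0},
    {"fingers": 1, "dx": -11, "dy": 31, "dz": 0, "turn": 0},
    {"fingers": 1, "dx": -11, "dy": 31, "dz": 0, "turn": 0},
    {"fingers": 1, "dx": -11, "dy": 31, "dz": 0, "turn": 0},
    {"fingers": 1, "dx": -11, "dy": 31, "dz": 0, "turn": 0},
    {"fingers": 1, "dx": -11, "dy": 31, "dz": 0, "turn": 0},
    {"fingers": 1, "dx": -11, "dy": 31, "dz": 0, "turn": 0},
    {"fingers": 1, "dx": -11, "dy": 31, "dz": 0, "turn": 0},
    {"fingers": 1, "dx": -11, "dy": 31, "dz": 0, "turn": 0},
    {"fingers": 1, "dx": -11, "dy": 31, "dz": 0, "turn": 0},
    {"fingers": 1, "dx": -11, "dy": 31, "dz": 0, "turn": 0},
    {"fingers": 1, "dx": -11, "dy": 31, "dz": 0, "turn": 0},
    {"fingers": 1, "dx": -11, "dy": 30, "dz": 0, "turn": 0},
    {"fingers": 1, "dx": -5, "dy": 15, "dz": 0, "turn": 0},
    {"fingers": 1, "dx": 0, "dy": 0, "dz": 0, "turn": 0},
    {"fingers": 1, "dx": 0, "dy": 0, "dz": 0, "turn": 0}
  ]
}}

```text
clock: 6.32
position: [0.3451, 0.1581, 0.2636]
ee_rot: [-0.013, -0.679, 0.734, 0.017]
contact_force: [0.2, -1.1, -0.4]
width: 0.0184
```

```bash
python3 - <<'E'
from h import *
r,R,t=inhand(.67,s0=.145,scene=False)
im=wrist();a=im['pixels'][:,:,::-1].copy()
draw(a,im,BR,R,t,(0,255,0))
ms=masks_of(im,'pot')
POT=[np.r_[circ(.031,0.02),circ(.031,.084),circ(.027,.084)]]
Rp=Rlean(-.07);draw(a,im,POT,Rp,np.array([.5434,.1373,.032]),(255,0,0))
if ms: print(ms[0]['p'],ms[0]['xy'])
cs,_=cv2.findContours(ms[0]['region'].astype(np.uint8),cv2.RETR_EXTERNAL,cv2.CHAIN_APPROX_NONE);cv2.drawContours(a,cs,-1,(0,0,255),1)
cv2.imwrite('pics/w2.png',a)
E
```

```text
yaw -0.078 tilt,s,xo,yo [ 0.5747  0.1485 -0.003   0.0015] iou 0.9248093475449315 p [0.72] TCP [0.3451 0.1581 0.2636] end [0.4231 0.1535 0.1453] end-TCP [ 0.078  -0.0046 -0.1183] F [ 0.2 -1.1 -0.4]
0.7 [321.8, 21.7]
```

View pics/w2.png

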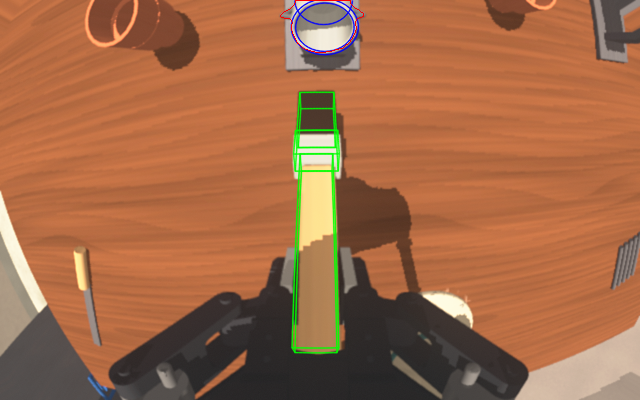

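```bash
python3 - <<'E'
from h import *
inhand(.62,s0=.145)
inhand(.70,s0=.137)
E
```

```text
yaw -0.082 tilt,s,xo,yo [ 0.6781  0.144  -0.0146  0.0012] iou 0.8574541182728965 p [0.8, 0.82] TCP [0.3464 0.1569 0.2641] end [0.4252 0.1517 0.1508] end-TCP [ 0.0788 -0.0052 -0.1133] F [ 0.1  0.1 -0.5]
yaw -0.082 tilt,s,xo,yo [ 0.6516  0.1464 -0.0126  0.0014] iou 0.8686750213139847 p [0.66, 0.82] TCP [0.3465 0.1572 0.2644] end [0.4249 0.1521 0.1483] end-TCP [ 0.0785 -0.0051 -0.1161] F [-0.1 -0.2 -1.1]
```

Call:
{"method": "play_rows", "body": {
  "series": [
    {"fingers": 1, "dx": 17, "dy": -4, "dz": -9, "turn": 0},
    {"fingers": 1, "dx": 17, "dy": -4, "dz": -9, "turn": 0},
    {"fingers": 1, "dx": 0, "dy": 0, "dz": 0, "turn": 0},
    {"fingers": 1, "dx": 0, "dy": 0, "dz": 0, "turn": 0},
    {"fingers": 1, "dx": 0, "dy": 0, "dz": 0, "turn": 0}
  ]
}}

```text
clock: 7.33
position: [0.3807, 0.1493, 0.2466]
ee_rot: [-0.012, -0.678, 0.735, 0.017]
contact_force: [-0.1, -0.4, -0.8]
width: 0.0188
```

Call:
{"method": "play_rows", "body": {
  "series": [
    {"fingers": 1, "dx": 8, "dy": -0.5, "dz": -9, "turn": 0},
    {"fingers": 1, "dx": 8, "dy": -0.5, "dz": -10, "turn": 0},
    {"fingers": 1, "dx": 8, "dy": -0.5, "dz": -10, "turn": 0},
    {"fingers": 1, "dx": 8, "dy": -0.5, "dz": -10, "turn": 0},
    {"fingers": 1, "dx": 8, "dy": -0.5, "dz": -9, "turn": 0},
    {"fingers": 1, "dx": 0, "dy": 0, "dz": 0, "turn": 0},
    {"fingers": 1, "dx": 0, "dy": 0, "dz": 0, "turn": 0}
  ]
}}

```text
clock: 7.92
position: [0.4226, 0.1474, 0.1945]
ee_rot: [-0.011, -0.678, 0.734, 0.016]
contact_force: [0.1, -0.2, -1.7]
width: 0.0186
```

```bash
python3 - <<'E'
from h import *
r,R,t=inhand(.67,s0=.142)
Rp=Rlean(-.07);print('in pot',(Rp.T@(t-[.5434,.1373,.032])).round(4))
im=wrist();a=im['pixels'][:,:,::-1].copy();b=get_image('scene')
draw(a,im,BR,R,t,(0,255,0));POT=[np.r_[circ(.031,0.02),circ(.031,.084),circ(.027,.084)]];draw(a,im,POT,Rp,np.array([.5434,.1373,.032]),(255,0,0))
c=cv2.resize(b['pixels'][120:220,300:420,::-1],(480,400),interpolation=cv2.INTER_CUBIC)
cv2.imwrite('pics/w3.png',np.hstack([a[:,170:490],c]))
E
```

```text
yaw -0.079 tilt,s,xo,yo [ 0.6092  0.1485 -0.0076  0.0011] iou 0.8412737247153841 p [0.81, 0.63] TCP [0.4226 0.1474 0.1945] end [0.501  0.1423 0.0763] end-TCP [ 0.0785 -0.0051 -0.1182] F [ 0.1 -0.2 -1.7]
in pot [-0.0041  0.002   0.0613]
```

View pics/w3.png

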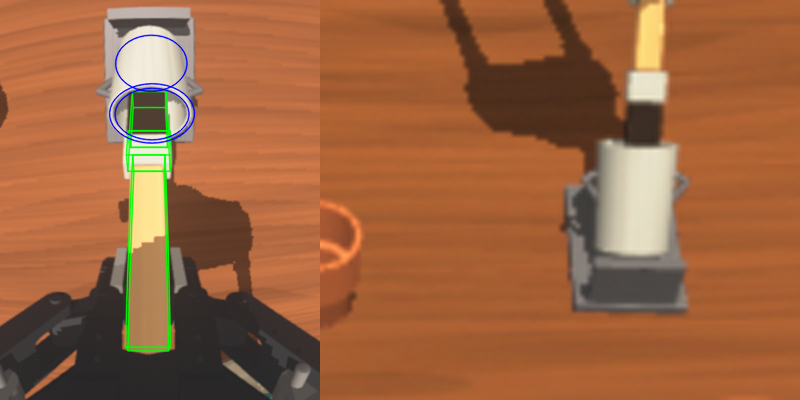

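Call:
{"method": "play_rows", "body": {
  "series": [
    {"fingers": 1, "dx": 8, "dy": -0.5, "dz": -9, "turn": 0},
    {"fingers": 1, "dx": 8, "dy": -0.5, "dz": -9, "turn": 0},
    {"fingers": 1, "dx": 7, "dy": -0.5, "dz": -9, "turn": 0},
    {"fingers": 1, "dx": 0, "dy": 0, "dz": 0, "turn": 0},
    {"fingers": 1, "dx": 0, "dy": 0, "dz": 0, "turn": 0},
    {"fingers": 1, "dx": 0, "dy": 0, "dz": 0, "turn": 0}
  ]
}}

```text
clock: 8.72
position: [0.4485, 0.1459, 0.1662]
ee_rot: [-0.009, -0.679, 0.734, 0.015]
contact_force: [0.3, 0.1, -1.6]
width: 0.0181
```

```bash
python3 - <<'E'
from h import *
s=get_state();t=s['position']+[.0785,-.0055,-.116];print(s['position'].round(4),s['contact_force'],(Rlean(-.07).T@(t-[.5434,.1373,.032])).round(4))
E
```

```text
[0.4485 0.1459 0.1662] [ 0.33085076  0.14362761 -1.60617565] [-0.001   0.0019  0.0246]
```

Call:
{"method": "play_rows", "body": {
  "series": [
    {"fingers": 1, "dx": -5, "dy": 0, "dz": 6, "turn": 0},
    {"fingers": 1, "dx": 0, "dy": 0, "dz": 2, "turn": 0},
    {"fingers": 1, "dx": 6, "dy": -0.5, "dz": 4, "turn": 0},
    {"fingers": 1, "dx": 6, "dy": -0.5, "dz": 4, "turn": 0},
    {"fingers": 1, "dx": 6, "dy": -0.5, "dz": 4, "turn": 0},
    {"fingers": 1, "dx": 6, "dy": -0.5, "dz": 3, "turn": 0},
    {"fingers": 1, "dx": 0, "dy": 0, "dz": 0, "turn": 0}
  ],
  "squeeze": 50
}}

```text
clock: 9.3
position: [0.4559, 0.1441, 0.1873]
ee_rot: [-0.02, -0.678, 0.734, 0.025]
contact_force: [-1.4, 0.3, -3.2]
width: 0.0185
```

Call:
{"method": "play_rows", "body": {
  "series": [
    {"fingers": 1, "dx": 8, "dy": -0.5, "dz": 3, "turn": 0},
    {"fingers": 1, "dx": 8, "dy": -0.5, "dz": 3, "turn": 0},
    {"fingers": 1, "dx": 8, "dy": -0.5, "dz": 2, "turn": 0},
    {"fingers": 1, "dx": 8, "dy": -0.5, "dz": 2, "turn": 0},
    {"fingers": 1, "dx": 0, "dy": 0, "dz": 0, "turn": 0}
  ]
}}

```text
clock: 9.72
position: [0.4784, 0.1425, 0.1963]
ee_rot: [-0.03, -0.678, 0.734, 0.035]
contact_force: [-3.1, 0.7, -2.6]
width: 0.018
```

```bash
python3 - <<'E'
from h import *
s=get_state();q=s['ee_rot'];print(Ro.from_quat([q[1],q[2],q[3],q[0]]).as_matrix().round(3),s['contact_force'],s['moment'],s['qpos'].round(3))
inhand(.4,s0=.142);
E
```

```text
[[-0.079 -0.993 -0.092]
 [-0.997  0.078  0.011]
 [-0.003  0.093 -0.996]] [-3.07184252  0.67013778 -2.62760351] [0.05754726 0.32074445 0.01451165] [0.134 0.24  1.678 0.024 1.313 1.776]
yaw -0.079 tilt,s,xo,yo [-0.2044  0.1292  0.0134 -0.    ] iou 0.6981771253427972 p [0.82] TCP [0.4784 0.1425 0.1963] end [0.4653 0.1435 0.075 ] end-TCP [-0.0131  0.001  -0.1213] F [-3.1  0.7 -2.6]
```

```bash
python3 - <<'E'
from h import *
im=wrist();b=get_image('scene')
c=cv2.resize(b['pixels'][80:220,280:450,::-1],(480,400),interpolation=cv2.INTER_CUBIC)
cv2.imwrite('pics/w4.png',np.hstack([im['pixels'][:,170:490,::-1],c]))
E
```

View pics/w4.png

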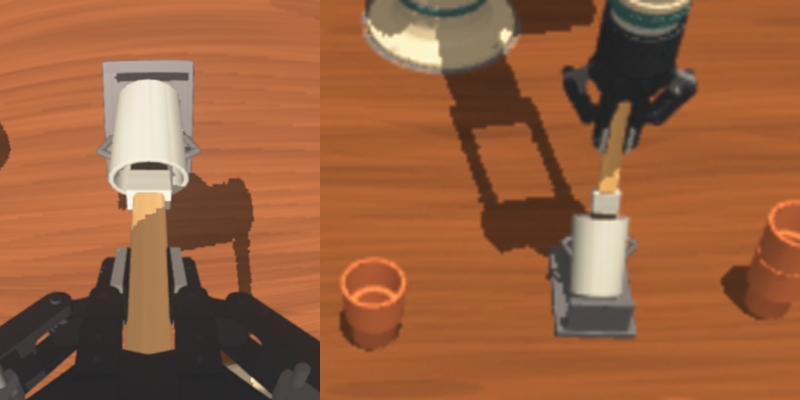

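Call:
{"method": "play_rows", "body": {
  "series": [
    {"fingers": 1, "dx": 8, "dy": -0.5, "dz": 2, "turn": 0},
    {"fingers": 1, "dx": 8, "dy": -0.5, "dz": 1, "turn": 0},
    {"fingers": 1, "dx": 7, "dy": 0, "dz": 1, "turn": 0},
    {"fingers": 1, "dx": -2, "dy": 0, "dz": 2, "turn": 0},
    {"fingers": 1, "dx": -4, "dy": 0, "dz": 10, "turn": 0},
    {"fingers": 1, "dx": -4, "dy": 0, "dz": 20, "turn": 0},
    {"fingers": 1, "dx": -4, "dy": 0, "dz": 25, "turn": 0},
    {"fingers": 1, "dx": 0, "dy": 0, "dz": 20, "turn": 0},
    {"fingers": 1, "dx": 0, "dy": 0, "dz": 0, "turn": 0},
    {"fingers": 1, "dx": 0, "dy": 0, "dz": 0, "turn": 0}
  ]
}}

```text
clock: 10.85
position: [0.4861, 0.1413, 0.2875]
ee_rot: [-0.026, -0.679, 0.733, 0.031]
contact_force: [-0.1, -0.8, -0.6]
width: 0.0183
```

```bash
python3 - <<'E'
from h import *
s=get_state();q=s['ee_rot'];print(Ro.from_quat([q[1],q[2],q[3],q[0]]).as_matrix()[:,2].round(3),s['moment'])
inhand(.2,s0=.142,name='ih2');
E
```

```text
[-0.081  0.011 -0.997] [-0.01331383 -0.04867477  0.05433586]
yaw -0.078 tilt,s,xo,yo [ 0.1559  0.1527 -0.011   0.0006] iou 0.8540647196867022 p [0.78, 0.91] TCP [0.4861 0.1413 0.2875] end [0.499  0.1409 0.143 ] end-TCP [ 0.0128 -0.0004 -0.1445] F [-0.1 -0.8 -0.6]
```

View pics/ih2.png

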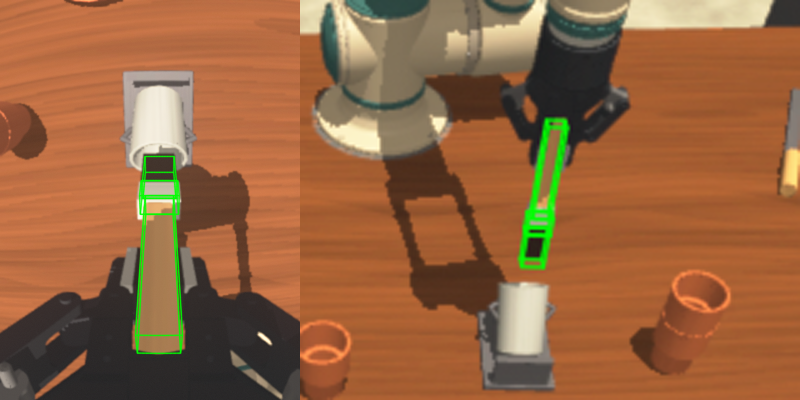

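Call:
{"method": "play_rows", "body": {
  "series": [
    {"fingers": 1, "dx": 4, "dy": -12, "dz": 0, "turn": 0},
    {"fingers": 1, "dx": 8.5, "dy": -30, "dz": 0, "turn": 0.05},
    {"fingers": 1, "dx": 8.5, "dy": -30, "dz": 0, "turn": 0.05},
    {"fingers": 1, "dx": 8.5, "dy": -30, "dz": 0, "turn": 0.05},
    {"fingers": 1, "dx": 8.5, "dy": -30, "dz": 0, "turn": 0},
    {"fingers": 1, "dx": 8.5, "dy": -30, "dz": 0, "turn": 0},
    {"fingers": 1, "dx": 8.5, "dy": -30, "dz": 0, "turn": 0},
    {"fingers": 1, "dx": 8.5, "dy": -30, "dz": 0, "turn": 0},
    {"fingers": 1, "dx": 5, "dy": -20, "dz": 0, "turn": 0},
    {"fingers": 1, "dx": 0, "dy": -10, "dz": 0, "turn": 0},
    {"fingers": 1, "dx": 0, "dy": 0, "dz": 0, "turn": 0},
    {"fingers": 1, "dx": 0, "dy": 0, "dz": 0, "turn": 0}
  ],
  "squeeze": 100
}}

```text
clock: 12.05
position: [0.5505, -0.1316, 0.2705]
ee_rot: [0.04, 0.734, -0.677, -0.039]
contact_force: [0.0, -0.0, -0.7]
width: 0.0186
```

```bash
python3 - <<'E'
from h import *
r,R,t=inhand(.16,s0=.142)
im=wrist();a=im['pixels'][:,:,::-1].copy();ms=masks_of(im,'cup');print([(m['p'],m['xy']) for m in ms[:3]])
CP=[np.r_[circ(.034,.085),circ(.030,.085),circ(.0215,.006),circ(.025,0)]]
draw(a,im,CP,np.eye(3),np.array([.564,-.1127,0]),(255,0,0));draw(a,im,BR,R,t,(0,255,0))
# drop line of brush end
draw(a,im,BR[:1],R,np.array([t[0],t[1],.012]),(0,255,255))
cv2.imwrite('pics/w5.png',a)
E
```

```text
yaw 0.082 tilt,s,xo,yo [ 0.0833  0.1515 -0.0072  0.0004] iou 0.8426305265604215 p [0.65, 0.56] TCP [ 0.5505 -0.1316  0.2705] end [ 0.556  -0.1308  0.1269] end-TCP [ 0.0054  0.0009 -0.1436] F [ 0.  -0.  -0.7]
[(0.75, [298.3, 138.3])]
```

View pics/w5.png

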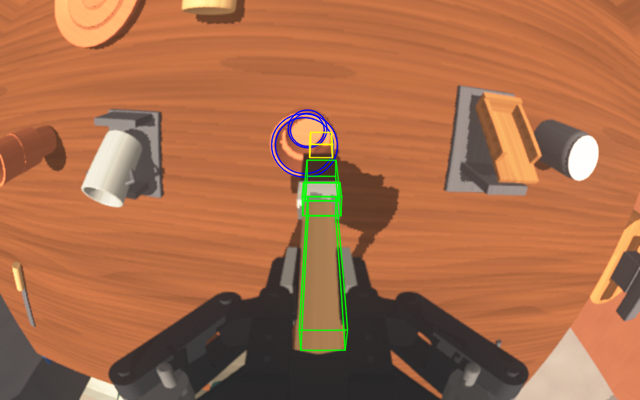

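Call:
{"method": "play_rows", "body": {
  "series": [
    {"fingers": 1, "dx": 6, "dy": 8, "dz": 0, "turn": 0},
    {"fingers": 1, "dx": 5, "dy": 8, "dz": 0, "turn": 0},
    {"fingers": 1, "dx": 0, "dy": 0, "dz": 0, "turn": 0},
    {"fingers": 1, "dx": 0, "dy": 0, "dz": -10, "turn": 0},
    {"fingers": 1, "dx": 0, "dy": 0, "dz": -10, "turn": 0},
    {"fingers": 1, "dx": 0, "dy": 0, "dz": 0, "turn": 0},
    {"fingers": 1, "dx": 0, "dy": 0, "dz": 0, "turn": 0}
  ]
}}

```text
clock: 12.93
position: [0.5633, -0.1082, 0.2506]
ee_rot: [0.039, 0.737, -0.673, -0.038]
contact_force: [-0.4, 0.1, 0.2]
width: 0.0182
```

```bash
python3 - <<'E'
from h import *
s=get_state();q=s['ee_rot'];print(Ro.from_quat([q[1],q[2],q[3],q[0]]).as_matrix().round(3))
r,R,t=inhand(.1,s0=.142)
im=wrist();a=im['pixels'][:,:,::-1].copy()
CP=[np.r_[circ(.034,.085),circ(.030,.085),circ(.0215,.006),circ(.025,0)]]
draw(a,im,CP,np.eye(3),np.array([.564,-.1127,0]),(255,0,0));draw(a,im,BR[:1],R,t,(0,255,0))
b=get_image('scene');c=b['pixels'][:,:,::-1].copy();draw(c,b,BR[:1],R,t,(0,255,0),proj)
c=cv2.resize(c[110:220,240:372],(480,400),interpolation=cv2.INTER_CUBIC)
cv2.imwrite('pics/w6.png',np.hstack([a[:,170:490],c]))
E
```

```text
[[ 0.09  -0.99  -0.107]
 [-0.996 -0.09  -0.006]
 [-0.003  0.108 -0.994]]
yaw 0.09 tilt,s,xo,yo [ 0.1428  0.1532 -0.0109  0.0008] iou 0.9462104968770393 p [0.8] TCP [ 0.5633 -0.1082  0.2506] end [ 0.5743 -0.1064  0.1055] end-TCP [ 0.0109  0.0018 -0.1452] F [-0.4  0.1  0.2]
```

View pics/w6.png

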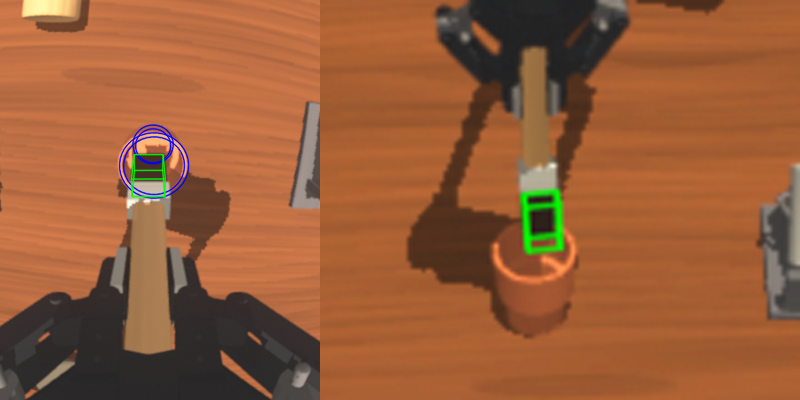

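Call:
{"method": "play_rows", "body": {
  "series": [
    {"fingers": 1, "dx": -6, "dy": -5, "dz": 0, "turn": 0},
    {"fingers": 1, "dx": 0, "dy": 0, "dz": 0, "turn": 0},
    {"fingers": 1, "dx": 0, "dy": 0, "dz": -10, "turn": 0},
    {"fingers": 1, "dx": 0, "dy": 0, "dz": -12, "turn": 0},
    {"fingers": 1, "dx": 0, "dy": 0, "dz": -12, "turn": 0},
    {"fingers": 1, "dx": 0, "dy": 0, "dz": -12, "turn": 0},
    {"fingers": 1, "dx": 0, "dy": 0, "dz": -10, "turn": 0},
    {"fingers": 1, "dx": 0, "dy": 0, "dz": 0, "turn": 0},
    {"fingers": 1, "dx": 0, "dy": 0, "dz": 0, "turn": 0}
  ]
}}

```text
clock: 13.98
position: [0.5565, -0.1154, 0.1924]
ee_rot: [0.038, 0.736, -0.674, -0.035]
contact_force: [0.1, -0.2, -0.5]
width: 0.0181
```

Call:
{"method": "play_rows", "body": {
  "series": [
    {"fingers": 1, "dx": 0, "dy": 0, "dz": -10, "turn": 0},
    {"fingers": 1, "dx": 0, "dy": 0, "dz": -8, "turn": 0},
    {"fingers": 1, "dx": 0, "dy": 0, "dz": -6, "turn": 0},
    {"fingers": 1, "dx": 0, "dy": 0, "dz": -4, "turn": 0},
    {"fingers": 1, "dx": 0, "dy": 0, "dz": 0, "turn": 0},
    {"fingers": 1, "dx": 0, "dy": 0, "dz": 0, "turn": 0}
  ]
}}

```text
clock: 14.48
position: [0.5611, -0.1178, 0.1674]
ee_rot: [0.035, 0.737, -0.675, -0.028]
contact_force: [0.2, 0.5, 1.3]
width: 0.0181
```

Call:
{"method": "play_rows", "body": {
  "series": [
    {"fingers": 1, "dx": -4, "dy": 3, "dz": -3, "turn": 0},
    {"fingers": 1, "dx": 0, "dy": 0, "dz": -4, "turn": 0},
    {"fingers": 1, "dx": 0, "dy": 0, "dz": -4, "turn": 0},
    {"fingers": 1, "dx": 0, "dy": 0, "dz": 0, "turn": 0}
  ]
}}

```text
clock: 14.82
position: [0.5656, -0.1193, 0.1646]
ee_rot: [0.032, 0.737, -0.675, -0.014]
contact_force: [0.3, -0.2, -0.5]
width: 0.0185
```

```bash
python3 - <<'E'
from h import *
s=get_state();q=s['ee_rot'];print(Ro.from_quat([q[1],q[2],q[3],q[0]]).as_matrix().round(3),s['qpos'].round(3),s['effort'].round(2),s['contact_force'],s['moment'])
im=wrist();b=get_image('scene')
c=cv2.resize(b['pixels'][110:220,240:372,::-1],(480,400),interpolation=cv2.INTER_CUBIC)
cv2.imwrite('pics/w7.png',np.hstack([im['pixels'][:,170:490,::-1],c]))
for m in masks_of(b,'cup')[:2]:
    v,u=np.nonzero(m['region']);print(m['p'],m['xy'],u.min(),u.max(),v.min(),v.max(),len(u))
r,R,t=inhand(.1,s0=.142)
E
```

```text
[[ 0.088 -0.994 -0.064]
 [-0.996 -0.087 -0.027]
 [ 0.021  0.066 -0.998]] [-0.301  0.363  1.577 -0.047  1.255  1.198] [-9.000e-02 -4.513e+01 -2.314e+01 -2.900e-01  3.000e-02  1.000e-02] [ 0.34593054 -0.17710467 -0.47681285] [0.10819136 0.0382771  0.0290378 ]
0.54 [299.4, 188.7] 284 307 175 201 384
yaw 0.089 tilt,s,xo,yo [ 0.027   0.1438  0.0025 -0.0006] iou 0.792383788627534 p [0.76, 0.8] TCP [ 0.5653 -0.1192  0.1644] end [ 0.5717 -0.1192  0.0287] end-TCP [ 0.0064 -0.     -0.1357] F [ 1.1 -0.3  5.1]
```

View pics/w7.png

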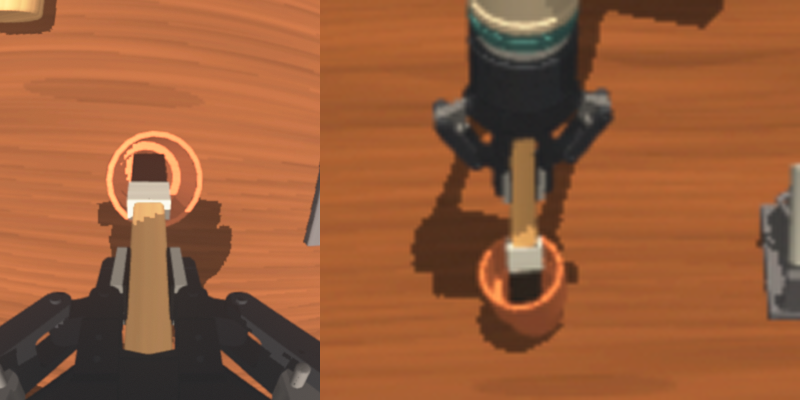

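```bash
python3 - <<'E'
from h import *
from scipy.optimize import least_squares
r,R,t=inhand(.1,s0=.142)
im=wrist();hsv=cv2.cvtColor(im['pixels'],cv2.COLOR_RGB2HSV)
ms=masks_of(im,'cup')
for m in ms[:2]:
    v,u=np.nonzero(m['region']);print(m['p'],u.min(),u.max(),v.min(),v.max())
def ext(x):
    q=wproj(im,circ(.034,.085,90)+[x[0],x[1],0]);return np.r_[q.min(0),q.max(0)]
for obs in([277,131,373,226],):
    s=least_squares(lambda x:ext(x)-obs,[.567,-.115]);print(s.x.round(4),s.fun.round(1))
b=get_image('scene')
def ext2(x):
    q=np.vstack([proj(b,p+[x[0],x[1],0]) for p in CUP]);return np.r_[q.min(0),q.max(0)]
f=480/132
obs=np.array([479/f+240,235/f+110,566/f+240,350/f+110])
s=least_squares(lambda x:ext2(x)-obs,[.567,-.115]);print(s.x.round(4),s.fun.round(1))
print(get_state()['contact_force'],'end proj',wproj(im,t))
E
```

```text
yaw 0.089 tilt,s,xo,yo [ 0.0089  0.1452  0.0004 -0.0005] iou 0.7972876455337847 p [0.88, 0.76] TCP [ 0.5654 -0.1192  0.1643] end [ 0.5671 -0.1196  0.027 ] end-TCP [ 0.0017 -0.0004 -0.1372] F [ 1.6 -0.9  5.3]
0.78 275 371 131 224
[ 0.5874 -0.1232] [-0.2  1.7  0.1 -2.1]
[0.5922 0.1419] [-0.4 -0.3  0.4  0.3]
[ 1.4459307  -0.28457843  4.8236336 ] end proj [[316.37428267 180.50120249]]
```

```bash
python3 - <<'E'
from h import *
from scipy.optimize import least_squares
im=wrist()
for z in(.006,.012,.02,.03,.045): print(z,wplane(im,(319,153),z).round(4), 'ferr top',wplane(im,(319,182),z+.045).round(4))
print(im['W'][:3,3].round(3))
c=np.array([.5874,-.1232,0])
for r,z in((.0215,.006),(.023,.043),(.0295,.046)): q=wproj(im,circ(r,z)+c);print(z,q.min(0).round(),q.max(0).round())
b=get_image('scene')
def ext2(x):
    q=np.vstack([proj(b,p+[x[0],x[1],0]) for p in CUP]);return np.r_[q.min(0),q.max(0)]
obs=np.array([283.7,174.5,307.6,206.2])
s=least_squares(lambda x:ext2(x)-obs,[.567,-.115]);print(s.x.round(4),s.fun.round(1))
s=get_state();print(s['clock'],s['position'],s['contact_force'],s['moment'],s['qd'].round(3))
E
```

```text
0.006 [ 0.5875 -0.1207  0.006 ] ferr top [ 0.5742 -0.1208  0.051 ]
0.012 [ 0.5889 -0.1204  0.012 ] ferr top [ 0.5763 -0.1204  0.057 ]
0.02 [ 0.5909 -0.12    0.02  ] ferr top [ 0.5791 -0.12    0.065 ]
0.03 [ 0.5934 -0.1196  0.03  ] ferr top [ 0.5826 -0.1195  0.075 ]
0.045 [ 0.5971 -0.1189  0.045 ] ferr top [ 0.5878 -0.1186  0.09  ]
[ 0.657 -0.108  0.29 ]
0.006 [299. 131.] [344. 175.]
0.043 [295. 137.] [351. 190.]
0.046 [287. 130.] [359. 198.]
[ 0.5811 -0.1225] [ 0.5 -0.3 -0.5  0.3]
15.6167 [ 0.56548713 -0.11927553  0.16427134] [ 1.31518454 -0.63221894  5.27982397] [-0.3511049  -0.44310158 -0.00141244] [ 0.    -0.002 -0.    -0.001 -0.     0.001]
```

Call:
{"method": "play_rows", "body": {
  "series": [
    {"fingers": 1, "dx": 0, "dy": 0, "dz": 5, "turn": 0},
    {"fingers": 1, "dx": 0, "dy": 0, "dz": 5, "turn": 0},
    {"fingers": 1, "dx": -4, "dy": -2, "dz": 3, "turn": 0},
    {"fingers": 1, "dx": 0, "dy": 0, "dz": 0, "turn": 0},
    {"fingers": 1, "dx": 0, "dy": 0, "dz": 0, "turn": 0}
  ]
}}

```text
clock: 16.03
position: [0.5568, -0.1193, 0.1746]
ee_rot: [0.034, 0.737, -0.675, -0.021]
contact_force: [0.0, 0.4, -1.3]
width: 0.0181
```

```bash
cat >> h.py <<'E'
def cupfit(im,x0):
    ms=masks_of(im,'cup')
    v,u=np.nonzero(ms[0]['region'])
    from scipy.optimize import least_squares
    # rim outline left/right/top extents
    def e(x):
        q=np.vstack([wproj(im,p+[x[0],x[1],0]) for p in CUP]);return np.r_[q.min(0),q.max(0)]
    s=least_squares(lambda x:e(x)-[u.min(),v.min(),u.max()+1,v.max()+1],x0)
    return ms[0]['p'],s.x.round(4),s.fun.round(1)
def dark(im,c,w=40):
    g=im['pixels'].max(2);x,y=int(c[0]),int(c[1]);r=(g[y-w:y+w,x-w:x+w]<75).astype(np.uint8)
    n,l,st,ce=cv2.connectedComponentsWithStats(r);k=1+np.argmax(st[1:,4]);return st[k][:5]+[x-w,y-w,0,0,0],ce[k]+[x-w,y-w]
E
python3 - <<'E'
from h import *
s=get_state();print(s['position'].round(4),s['contact_force'].round(1),jaw(s))
im=wrist();print(cupfit(im,[.584,-.122]));d,c=dark(im,(319,165),30);print(d,c)
for z in(.046,.054,.06): print(z,wplane(im,(d[0]+d[2]/2,d[1]),z).round(4))
cv2.imwrite('pics/w8.png',cv2.resize(im['pixels'][110:260,240:400,::-1],(640,600),interpolation=cv2.INTER_CUBIC))
E
```

```text
[ 0.5568 -0.1193  0.1746] [ 0.   0.4 -1.3] 0.08877300940932109
(0.82, array([ 0.5683, -0.1123]), array([-0.1, -0.3,  0.1,  0.3]))
[303 155  32  25 157] [326.02547771 170.52866242]
0.046 [ 0.5829 -0.1188  0.046 ]
0.054 [ 0.585  -0.1185  0.054 ]
0.06 [ 0.5866 -0.1183  0.06  ]
```

Call:
{"method": "play_rows", "body": {
  "series": [
    {"fingers": 1, "dx": -5, "dy": 3, "dz": 1, "turn": 0},
    {"fingers": 1, "dx": -5, "dy": 3, "dz": 0, "turn": 0},
    {"fingers": 1, "dx": 0, "dy": 0, "dz": 0, "turn": 0},
    {"fingers": 1, "dx": 0, "dy": 0, "dz": 0, "turn": 0}
  ]
}}

```text
clock: 16.47
position: [0.5453, -0.1124, 0.1749]
ee_rot: [0.034, 0.737, -0.675, -0.022]
contact_force: [0.7, -0.3, -0.8]
width: 0.0184
```

```bash
cat > chk.py <<'E'
from h import *
import sys
s=get_state();print(s['clock'],s['position'].round(4),s['contact_force'].round(1),s['moment'].round(2))
im=wrist();ms=masks_of(im,'cup')
print(cupfit(im,[.57,-.112]))
q=wproj(im,s['position']+[.015,0,-.115])[0];d,c=dark(im,q,34);print(d)
z=s['position'][2]-.122
for zz in(z,z-.008): print(zz.round(3),'end ctr',(wplane(im,(d[0]+d[2]/2,d[1]),zz)-[.008,0,0]).round(4))
E
python3 chk.py
```

```text
16.4667 [ 0.5453 -0.1124  0.1749] [ 0.7 -0.3 -0.8] [ 0.01 -0.1  -0.01]
(0.89, array([ 0.5701, -0.1125]), array([-0.9, -4.3,  1. ,  4.4]))
[303 175   5   5   9]
0.053 end ctr [ 0.5467 -0.1018  0.0529]
0.045 end ctr [ 0.5439 -0.1018  0.0449]
```

Call:
{"method": "play_rows", "body": {
  "series": [
    {"fingers": 1, "dx": 0, "dy": 0, "dz": -5, "turn": 0},
    {"fingers": 1, "dx": 0, "dy": 0, "dz": -6, "turn": 0},
    {"fingers": 1, "dx": 0, "dy": 0, "dz": -6, "turn": 0},
    {"fingers": 1, "dx": 0, "dy": 0, "dz": 0, "turn": 0},
    {"fingers": 1, "dx": 0, "dy": 0, "dz": 0, "turn": 0}
  ]
}}

```text
clock: 17.03
position: [0.5461, -0.1129, 0.1558]
ee_rot: [0.034, 0.737, -0.675, -0.022]
contact_force: [0.5, -0.2, -0.6]
width: 0.0182
```

```bash
python3 chk.py
```

```text
17.0333 [ 0.5461 -0.1129  0.1558] [ 0.5 -0.2 -0.6] [ 0.05 -0.07 -0.04]
(0.92, array([ 0.5693, -0.1117]), array([-0.3, -0.9,  0.3,  1. ]))
[317 179   1   1   1]
0.034 end ctr [ 0.5448 -0.1127  0.0338]
0.026 end ctr [ 0.5419 -0.113   0.0258]
```

Call:
{"method": "play_rows", "body": {
  "series": [
    {"fingers": 1, "dx": 0, "dy": 0, "dz": -5, "turn": 0},
    {"fingers": 1, "dx": 0, "dy": 0, "dz": -5, "turn": 0},
    {"fingers": 1, "dx": 0, "dy": 0, "dz": -4, "turn": 0},
    {"fingers": 1, "dx": 0, "dy": 0, "dz": 0, "turn": 0},
    {"fingers": 1, "dx": 0, "dy": 0, "dz": 0, "turn": 0}
  ]
}}

```text
clock: 17.6
position: [0.5466, -0.1131, 0.1412]
ee_rot: [0.034, 0.737, -0.675, -0.021]
contact_force: [0.3, 0.4, -1.0]
width: 0.0188
```

Call:
{"method": "play_rows", "body": {
  "series": [
    {"fingers": 1, "dx": 0, "dy": 0, "dz": -4, "turn": 0},
    {"fingers": 1, "dx": 0, "dy": 0, "dz": -3, "turn": 0},
    {"fingers": 1, "dx": 0, "dy": 0, "dz": -1, "turn": 0},
    {"fingers": 1, "dx": 0, "dy": 0, "dz": 0, "turn": 0}
  ]
}}

```text
clock: 17.93
position: [0.5468, -0.1131, 0.1328]
ee_rot: [0.034, 0.737, -0.675, -0.021]
contact_force: [-0.9, -0.3, 1.7]
width: 0.0184
```

Call:
{"method": "play_rows", "body": {
  "series": [
    {"fingers": 1, "dx": 0, "dy": 0, "dz": -3, "turn": 0},
    {"fingers": 1, "dx": 0, "dy": 0, "dz": -2, "turn": 0},
    {"fingers": 1, "dx": 0, "dy": 0, "dz": 0, "turn": 0},
    {"fingers": 1, "dx": 0, "dy": 0, "dz": 0, "turn": 0}
  ]
}}

```text
clock: 18.27
position: [0.5474, -0.1133, 0.134]
ee_rot: [0.033, 0.737, -0.675, -0.019]
contact_force: [1.1, -0.3, -0.6]
width: 0.0185
```

```bash
python3 chk.py | head -2; python3 chk.py|head -2
```

```text
18.2667 [ 0.5474 -0.1133  0.134 ] [ 1.1 -0.3 -0.6] [ 0.   -0.06 -0.01]
(0.62, array([ 0.5689, -0.112 ]), array([-0.4, -1.2,  0.4,  1.4]))
18.4167 [ 0.5471 -0.1132  0.1333] [-0.9  0.5 -1.2] [-0.01 -0.05  0.04]
(0.65, array([ 0.5691, -0.1119]), array([-0.7, -1.9,  0.7,  2.1]))
```

Call:
{"method": "play_rows", "body": {
  "series": [
    {"fingers": 1, "dx": 0, "dy": 0, "dz": -4, "turn": 0},
    {"fingers": 1, "dx": 0, "dy": 0, "dz": -4, "turn": 0},
    {"fingers": 1, "dx": 0, "dy": 0, "dz": -5, "turn": 0},
    {"fingers": 1, "dx": 0, "dy": 0, "dz": -5, "turn": 0}
  ]
}}

```text
clock: 18.9
position: [0.547, -0.1132, 0.1322]
ee_rot: [0.033, 0.737, -0.675, -0.017]
contact_force: [-5.8, 1.6, 27.6]
width: 0.0182
```

```bash
python3 chk.py | head -2; python3 chk.py|head -2
```

```text
18.9 [ 0.547  -0.1132  0.1322] [-5.8  1.6 27.6] [ 0.62  1.72 -0.01]
(0.63, array([ 0.5691, -0.112 ]), array([ 0.1, -2.2, -0.1,  2.3]))
19.05 [ 0.547  -0.1132  0.1322] [-6.4  2.5 29.7] [ 0.68  1.71 -0.01]
(0.84, array([ 0.569, -0.112]), array([-0.9, -2.1,  0.9,  2.4]))
```

Call:
{"method": "play_rows", "body": {
  "series": [
    {"fingers": 1, "dx": 0, "dy": 0, "dz": 6, "turn": 0},
    {"fingers": 1, "dx": 0, "dy": 0, "dz": 12, "turn": 0},
    {"fingers": 1, "dx": 0, "dy": 0, "dz": 14, "turn": 0},
    {"fingers": 1, "dx": 0, "dy": 0, "dz": 14, "turn": 0},
    {"fingers": 1, "dx": 0, "dy": 0, "dz": 14, "turn": 0},
    {"fingers": 1, "dx": 0, "dy": 0, "dz": 14, "turn": 0},
    {"fingers": 1, "dx": 0, "dy": 0, "dz": 14, "turn": 0},
    {"fingers": 1, "dx": 0, "dy": 0, "dz": 14, "turn": 0},
    {"fingers": 1, "dx": 0, "dy": 0, "dz": 14, "turn": 0},
    {"fingers": 1, "dx": 0, "dy": 0, "dz": 10, "turn": 0},
    {"fingers": 1, "dx": 0, "dy": 0, "dz": 0, "turn": 0}
  ]
}}

```text
clock: 20.12
position: [0.5461, -0.1129, 0.2637]
ee_rot: [0.033, 0.737, -0.675, -0.018]
contact_force: [0.6, 1.1, -0.7]
width: 0.0185
```

```bash
python3 - <<'E'
from h import *
im=wrist();print(cupfit(im,[.57,-.112]))
inhand(.16,s0=.137);i=get_image('top');ms=masks_of(i,'cup')
print([(m['p'],np.round(m['xy'])) for m in ms[:2]])
E
```

```text
(0.57, array([ 0.5706, -0.1122]), array([-0.8, -3.6,  0.8,  3.5]))
yaw 0.089 tilt,s,xo,yo [ 6.490e-02  1.497e-01 -4.700e-03  1.000e-04] iou 0.8393275055293248 p [0.88, 0.86] TCP [ 0.5451 -0.1126  0.2617] end [ 0.5501 -0.1121  0.12  ] end-TCP [ 0.005   0.0005 -0.1417] F [-0.2  0.  -0.9]
[(0.59, array([333., 233.]))]
```

Call:
{"method": "play_rows", "body": {
  "series": [
    {"fingers": 1, "dx": 4, "dy": -14, "dz": 0, "turn": 0},
    {"fingers": 1, "dx": 8, "dy": -30, "dz": 0, "turn": 0},
    {"fingers": 1, "dx": 8, "dy": -30, "dz": 0, "turn": 0},
    {"fingers": 1, "dx": 8, "dy": -30, "dz": 0, "turn": 0},
    {"fingers": 1, "dx": 8, "dy": -30, "dz": 0, "turn": 0},
    {"fingers": 1, "dx": 8, "dy": -30, "dz": 0, "turn": 0},
    {"fingers": 1, "dx": 8, "dy": -30, "dz": 0, "turn": 0},
    {"fingers": 1, "dx": 5, "dy": -20, "dz": 0, "turn": 0},
    {"fingers": 1, "dx": 2, "dy": -10, "dz": 0, "turn": 0},
    {"fingers": 1, "dx": 0, "dy": 0, "dz": 0, "turn": 0},
    {"fingers": 1, "dx": 0, "dy": 0, "dz": 0, "turn": 0}
  ]
}}

```text
clock: 21.43
position: [0.6037, -0.3548, 0.2553]
ee_rot: [0.036, 0.737, -0.674, -0.022]
contact_force: [-0.1, 0.6, -0.9]
width: 0.0181
```

Call:
{"method": "play_rows", "body": {
  "series": [
    {"fingers": 1, "dx": 4, "dy": 2, "dz": 0, "turn": -0.02},
    {"fingers": 1, "dx": 0, "dy": 0, "dz": 0, "turn": 0},
    {"fingers": 1, "dx": 0, "dy": 0, "dz": -10, "turn": 0},
    {"fingers": 1, "dx": 0, "dy": 0, "dz": -12, "turn": 0},
    {"fingers": 1, "dx": 0, "dy": 0, "dz": -12, "turn": 0},
    {"fingers": 1, "dx": 0, "dy": 0, "dz": -12, "turn": 0},
    {"fingers": 1, "dx": 0, "dy": 0, "dz": -8, "turn": 0},
    {"fingers": 1, "dx": 0, "dy": 0, "dz": 0, "turn": 0},
    {"fingers": 1, "dx": 0, "dy": 0, "dz": 0, "turn": 0}
  ]
}}

```text
clock: 22.18
position: [0.6076, -0.3409, 0.1993]
ee_rot: [0.034, 0.733, -0.679, -0.024]
contact_force: [0.0, -1.4, -0.7]
width: 0.0183
```

```bash
python3 - <<'E'
from h import *
s=get_state();print(s['position'].round(4),s['contact_force'].round(1))
im=wrist();a=im['pixels'][:,:,::-1].copy();b=get_image('scene');c=b['pixels'][:,:,::-1].copy()
Rc=Rlean(.07);o=np.array([.627,-.352,.038])
FL=[np.array([[x,y,z] for x in(0,.019) for y in(-.023,.023) for z in(0,.077)])]
draw(a,im,FL,Rc,o,(255,0,0));draw(c,b,FL,Rc,o,(255,0,0),proj)
q=proj(b,o)[0].astype(int)
c=cv2.resize(c[q[1]-90:q[1]+30,q[0]-60:q[0]+60],(400,400),interpolation=cv2.INTER_CUBIC)
cv2.imwrite('pics/w9.png',np.hstack([a[:,140:500],c]))
E
```

```text
[ 0.6076 -0.3409  0.1993] [ 0.  -1.4 -0.7]
```

View pics/w9.png

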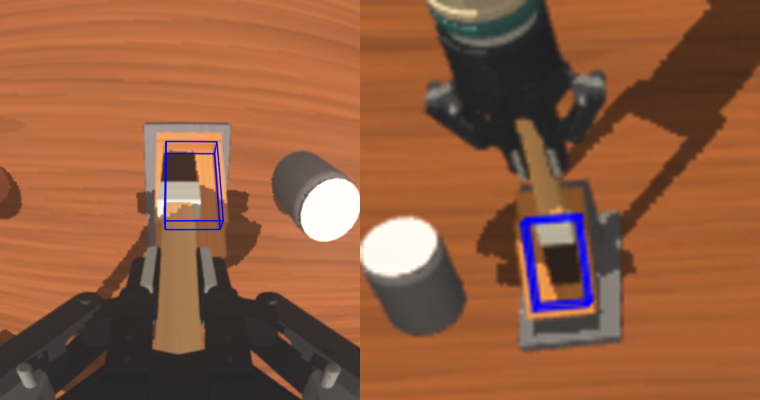

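Call:
{"method": "play_rows", "body": {
  "series": [
    {"fingers": 1, "dx": 0, "dy": -5, "dz": 0, "turn": 0},
    {"fingers": 1, "dx": 0, "dy": -5, "dz": 0, "turn": 0},
    {"fingers": 1, "dx": 0, "dy": 0, "dz": 0, "turn": 0},
    {"fingers": 1, "dx": 0, "dy": 0, "dz": 0, "turn": 0}
  ]
}}

```text
clock: 22.62
position: [0.609, -0.3533, 0.2025]
ee_rot: [0.034, 0.733, -0.679, -0.021]
contact_force: [-0.5, 0.1, -1.1]
width: 0.0184
```

Call:
{"method": "play_rows", "body": {
  "series": [
    {"fingers": 1, "dx": 0, "dy": 0, "dz": -6, "turn": 0},
    {"fingers": 1, "dx": 0, "dy": 0, "dz": -6, "turn": 0},
    {"fingers": 1, "dx": 0, "dy": 0, "dz": -5, "turn": 0},
    {"fingers": 1, "dx": 0, "dy": 0, "dz": 0, "turn": 0},
    {"fingers": 1, "dx": 0, "dy": 0, "dz": 0, "turn": 0}
  ]
}}

```text
clock: 23.03
position: [0.6087, -0.354, 0.1839]
ee_rot: [0.034, 0.733, -0.679, -0.02]
contact_force: [0.2, -0.2, -0.3]
width: 0.0184
```

Call:
{"method": "play_rows", "body": {
  "series": [
    {"fingers": 1, "dx": 0, "dy": 0, "dz": -5, "turn": 0},
    {"fingers": 1, "dx": -2, "dy": 0, "dz": -3, "turn": 0},
    {"fingers": 1, "dx": -7, "dy": -0.5, "dz": -1, "turn": 0},
    {"fingers": 1, "dx": -7, "dy": -0.5, "dz": -1, "turn": 0},
    {"fingers": 1, "dx": -7, "dy": -0.5, "dz": -1.5, "turn": 0},
    {"fingers": 1, "dx": -7, "dy": -0.5, "dz": -2, "turn": 0},
    {"fingers": 1, "dx": 0, "dy": 0, "dz": 0, "turn": 0}
  ],
  "squeeze": 50
}}

```text
clock: 23.62
position: [0.5874, -0.3566, 0.1726]
ee_rot: [0.026, 0.733, -0.679, -0.008]
contact_force: [1.4, 0.3, -0.7]
width: 0.0184
```

```bash
python3 - <<'E'
from h import *
s=get_state();q=s['ee_rot'];print(Ro.from_quat([q[1],q[2],q[3],q[0]]).as_matrix()[:,2].round(3),s['moment'].round(2))
inhand(.35,s0=.140);
E
```

```text
[-0.048 -0.027 -0.998] [ 0.03 -0.05 -0.01]
yaw 0.077 tilt,s,xo,yo [ 0.2356  0.1472  0.0007 -0.0003] iou 0.7956824733216867 p [0.7, 0.72] TCP [ 0.5874 -0.3566  0.1726] end [ 0.6224 -0.3542  0.0377] end-TCP [ 0.035   0.0024 -0.1349] F [ 1.4  0.3 -0.7]
```

Call:
{"method": "play_rows", "body": {
  "series": [
    {"fingers": 1, "dx": -7, "dy": -0.3, "dz": -3, "turn": 0},
    {"fingers": 1, "dx": -7, "dy": -0.3, "dz": -3, "turn": 0},
    {"fingers": 1, "dx": -7, "dy": -0.3, "dz": -3, "turn": 0},
    {"fingers": 1, "dx": -7, "dy": -0.3, "dz": -3, "turn": 0},
    {"fingers": 1, "dx": -7, "dy": -0.3, "dz": -3.5, "turn": 0},
    {"fingers": 1, "dx": 0, "dy": 0, "dz": 0, "turn": 0}
  ]
}}

```text
clock: 24.32
position: [0.5568, -0.3589, 0.1593]
ee_rot: [0.022, 0.734, -0.679, -0.001]
contact_force: [4.7, 0.4, 2.5]
width: 0.0185
```

```bash
python3 - <<'E'
from h import *
s=get_state();q=s['ee_rot'];print(Ro.from_quat([q[1],q[2],q[3],q[0]]).as_matrix()[:,2].round(3),s['moment'].round(2))
inhand(.5,s0=.140);
E
```

```text
[-0.031 -0.032 -0.999] [ 0.24 -1.13  0.05]
yaw 0.077 tilt,s,xo,yo [ 4.602e-01  1.473e-01  3.300e-03 -4.000e-04] iou 0.7681576770113059 p [0.97, 0.89] TCP [ 0.5568 -0.3589  0.1593] end [ 0.6249 -0.354   0.0368] end-TCP [ 0.0682  0.0049 -0.1225] F [4.7 0.4 2.5]
```

Call:
{"method": "play_rows", "body": {
  "series": [
    {"fingers": 1, "dx": -7, "dy": -0.3, "dz": -4, "turn": 0},
    {"fingers": 1, "dx": -7, "dy": -0.3, "dz": -5, "turn": 0},
    {"fingers": 1, "dx": -6, "dy": -0.3, "dz": -5, "turn": 0},
    {"fingers": 1, "dx": -4, "dy": 0, "dz": -4, "turn": 0},
    {"fingers": 1, "dx": 0, "dy": 0, "dz": 0, "turn": 0}
  ]
}}

```text
clock: 24.93
position: [0.5408, -0.3612, 0.1486]
ee_rot: [0.018, 0.734, -0.679, 0.009]
contact_force: [1.4, -0.3, 0.5]
width: 0.0181
```

```bash
python3 - <<'E'
from h import *
s=get_state();q=s['ee_rot'];print(Ro.from_quat([q[1],q[2],q[3],q[0]]).as_matrix()[:,2].round(3),s['moment'].round(2))
r,R,t=inhand(.65,s0=.140);print('in ch',(Rlean(.07).T@(t-[.627,-.351,.038])).round(4))
E
```

```text
[-0.011 -0.038 -0.999] [ 0.02 -0.21  0.03]
yaw 0.078 tilt,s,xo,yo [ 7.119e-01  1.471e-01 -4.000e-04 -7.000e-04] iou 0.771093181001052 p [0.82, 0.76] TCP [ 0.5408 -0.3612  0.1486] end [ 0.6364 -0.3544  0.0451] end-TCP [ 0.0955  0.0068 -0.1036] F [ 1.4 -0.3  0.5]
in ch [ 0.0115 -0.004  -0.0004]
```

Call:
{"method": "play_rows", "body": {
  "series": [
    {"fingers": -1, "dx": 0, "dy": 0, "dz": 0, "turn": 0},
    {"fingers": -1, "dx": 0, "dy": 0, "dz": 0, "turn": 0},
    {"fingers": -1, "dx": 0, "dy": 0, "dz": 0, "turn": 0},
    {"fingers": -1, "dx": 0, "dy": 0, "dz": 0, "turn": 0},
    {"fingers": -1, "dx": 0, "dy": 0, "dz": 0, "turn": 0},
    {"fingers": -1, "dx": 0, "dy": 0, "dz": 0, "turn": 0},
    {"fingers": -1, "dx": 0, "dy": 0, "dz": 0, "turn": 0},
    {"fingers": -1, "dx": 0, "dy": 0, "dz": 10, "turn": 0},
    {"fingers": -1, "dx": 0, "dy": 0, "dz": 25, "turn": 0},
    {"fingers": -1, "dx": 0, "dy": 0, "dz": 30, "turn": 0},
    {"fingers": -1, "dx": 0, "dy": 0, "dz": 30, "turn": 0},
    {"fingers": -1, "dx": 0, "dy": 0, "dz": 30, "turn": 0},
    {"fingers": -1, "dx": 0, "dy": 0, "dz": 0, "turn": 0}
  ],
  "squeeze": 40
}}

```text
clock: 26.22
position: [0.5266, -0.3573, 0.2711]
ee_rot: [0.025, 0.735, -0.678, -0.009]
contact_force: [0.7, 0.1, 1.8]
width: 0.0856
```

```bash
cat >> h.py <<'E'
def fit(f,x0,step):
    x0=np.array(x0);sx=np.vstack([x0,x0+np.diag(step)])
    r=minimize(lambda p:-f(p),x0,method='Nelder-Mead',options=dict(initial_simplex=sx,xatol=2e-4,fatol=1e-4));return r.x.round(4),-r.fun
E
cat > brush.py <<'E'
from h import *
V=[]
for n in('scene','top'):
    im=get_image(n);ms=masks_of(im,'brush')
    if ms:V.append((im,up(ms[0]['region'])));print(n,ms[0]['p'])
im=wrist();ms=masks_of(im,'brush');W=cv2.resize(ms[0]['region'].astype(np.float32),None,fx=2,fy=2)>.5 if ms else None
def f(p):
    R=Rtilt(p[3],p[2]);C=Rlean(.07);t=np.array([.627,-.352,.038])+C@np.array([.008,p[1],p[0]])
    s=iou(V,BR,R,t)
    if W is not None: a=silw(im,BR,R,t);s=(s*len(V)+(a&W).sum()/(a|W).sum())/(len(V)+1)
    return s
print('chan z,y,tilt,yaw',fit(f,[.005,0,.69,.07],[.008,.004,.1,.05]))
C=Rlean(.07);
for m in masks_of(V[0][0],'cup')[:1]: print(m['p'],m['xy'])
E
python3 brush.py
```

```text
scene 0.94
top 0.5
chan z,y,tilt,yaw (array([-0.    , -0.0056,  0.8057,  0.1035]), np.float64(0.6460067920873024))
0.79 [300.0, 183.8]
```

```bash
python3 - <<'E'
from h import *
import pickle
for n in('scene','top'):
    im0,M=pickle.load(open(n+'.pkl','rb'));m0=M['brush'][0]['region']
    im=get_image(n);ms=masks_of(im,'brush')
    for m in ms[:2]:
        v,u=np.nonzero(m['region']);print(n,round(m['p'],2),m['xy'],u.min(),u.max(),v.min(),v.max(),len(u),'iou0',(m['region']&m0).sum()/(m['region']|m0).sum())
    v,u=np.nonzero(m0);print('  orig',u.min(),u.max(),v.min(),v.max(),len(u))
    d=np.abs(im['pixels'].astype(int)-im0['pixels'].astype(int)).max(2)
    print('  pixel diff in mask0: ',(d[m0]>40).mean())
    # row-wise centre/width
    m=ms[0]['region']
    for r in range(v.min(),v.max()+1,8): 
        a=np.nonzero(m0[r])[0];b=np.nonzero(m[r])[0];print(r,(a.min(),a.max()) if len(a) else 0,(b.min(),b.max()) if len(b) else 0)
im=wrist()
R=Rlean(.07);t=np.array([.627,-.352,.038])+R[:,0]*.008
ms=masks_of(im,'brush')
for m in ms[:1]:
    a=silw(im,BR,R,t)[::2,::2];r=m['region'];v,u=np.nonzero(r);print('wrist',m['p'],(a&r).sum()/(a|r).sum(),u.min(),u.max(),v.min(),v.max())
    v,u=np.nonzero(a);print(u.min(),u.max(),v.min(),v.max())
E
```

```text
scene 0.91 [208.4, 181.1] 205 220 147 208 524 iou0 0.6230769230769231
scene 0.41 [444.5, 168.7] 431 461 150 191 867 iou0 0.0
  orig 207 222 147 207 531
  pixel diff in mask0:  0.3785310734463277
147 (np.int64(209), np.int64(212)) (np.int64(207), np.int64(211))
155 (np.int64(208), np.int64(215)) (np.int64(206), np.int64(213))
163 (np.int64(209), np.int64(216)) (np.int64(207), np.int64(214))
171 (np.int64(210), np.int64(217)) (np.int64(208), np.int64(215))
179 (np.int64(211), np.int64(218)) (np.int64(209), np.int64(216))
187 (np.int64(210), np.int64(220)) (np.int64(209), np.int64(218))
195 (np.int64(211), np.int64(221)) (np.int64(210), np.int64(219))
203 (np.int64(213), np.int64(222)) (np.int64(211), np.int64(220))
top 0.65 [413.7, 209.7] 408 428 204 239 161 iou0 0.3881019830028329
top 0.33 [405.4, 204.5] 400 421 201 223 230 iou0 0.06476190476190476
  orig 406 426 204 239 329
  pixel diff in mask0:  0.6778115501519757
204 (np.int64(409), np.int64(412)) (np.int64(409), np.int64(415))
212 (np.int64(407), np.int64(418)) (np.int64(409), np.int64(418))
220 (np.int64(411), np.int64(419)) 0
228 (np.int64(415), np.int64(423)) 0
236 (np.int64(419), np.int64(426)) (np.int64(420), np.int64(428))
wrist 0.64 0.7186629526462396 311 342 59 220
307 337 59 221
```

Call:
{"method": "play_rows", "body": {
  "series": [
    {"fingers": -1, "dx": 3, "dy": 15, "dz": 0, "turn": 0},
    {"fingers": -1, "dx": 5, "dy": 30, "dz": 0, "turn": 0},
    {"fingers": -1, "dx": 5, "dy": 30, "dz": 0, "turn": 0},
    {"fingers": -1, "dx": 5, "dy": 30, "dz": 0, "turn": 0},
    {"fingers": -1, "dx": 5, "dy": 30, "dz": -5, "turn": 0},
    {"fingers": -1, "dx": 5, "dy": 30, "dz": -10, "turn": 0},
    {"fingers": -1, "dx": 5, "dy": 30, "dz": -15, "turn": 0},
    {"fingers": -1, "dx": 5, "dy": 25, "dz": -15, "turn": 0},
    {"fingers": -1, "dx": 4, "dy": 12, "dz": -15, "turn": 0},
    {"fingers": -1, "dx": 0, "dy": 0, "dz": 0, "turn": 0},
    {"fingers": -1, "dx": 0, "dy": 0, "dz": 0, "turn": 0}
  ]
}}

```text
clock: 27.78
position: [0.5658, -0.1051, 0.2018]
ee_rot: [0.023, 0.734, -0.679, -0.015]
contact_force: [-0.3, -0.9, 0.7]
width: 0.0854
```

```bash
cat > cup.py <<'E'
from h import *
s=get_state();q=s['ee_rot'];print(s['position'].round(4),jaw(s).round(3),Ro.from_quat([q[1],q[2],q[3],q[0]]).as_matrix()[:,2].round(3))
im=wrist();print(cupfit(im,[.57,-.112]))
V=[]
for n in('scene','top'):
    b=get_image(n);ms=masks_of(b,'cup')
    for m in ms[:2]:
        print(n,round(m['p'],2),m['xy'],fit(lambda p:iou([(b,up(m['region']))],CUP,np.eye(3),np.array([p[0],p[1],0])),[.569,-.112],[.01,.01]))
E
python3 cup.py
```

```text
[ 0.5658 -0.1051  0.2018] 0.079 [-0.053 -0.013 -0.998]
(0.78, array([ 0.5676, -0.1124]), array([-0.8, -0.5,  0.8,  0.6]))
scene 0.68 [297.8, 185.2] (array([ 0.5671, -0.1142]), np.float64(0.9605563628814615))
scene 0.67 [170.6, 196.4] (array([ 0.569, -0.112]), np.float64(0.0))
top 0.64 [332.7, 225.9] (array([ 0.5603, -0.1059]), np.float64(0.4774078478002378))
```

Call:
{"method": "play_rows", "body": {
  "series": [
    {"fingers": -1, "dx": 1, "dy": -4, "dz": 0, "turn": 0},
    {"fingers": -1, "dx": 1, "dy": -3, "dz": -10, "turn": 0},
    {"fingers": -1, "dx": 0, "dy": 0, "dz": -20, "turn": 0},
    {"fingers": -1, "dx": 0, "dy": 0, "dz": -20, "turn": 0},
    {"fingers": -1, "dx": 0, "dy": 0, "dz": -20, "turn": 0},
    {"fingers": -1, "dx": 0, "dy": 0, "dz": -10, "turn": 0},
    {"fingers": -1, "dx": 0, "dy": 0, "dz": 0, "turn": 0},
    {"fingers": -1, "dx": 0, "dy": 0, "dz": 0, "turn": 0}
  ]
}}

```text
clock: 28.75
position: [0.5696, -0.1228, 0.1193]
ee_rot: [0.022, 0.73, -0.683, -0.011]
contact_force: [0.8, 0.5, -0.2]
width: 0.0854
```

```bash
python3 cup.py | head -2
```

```text
[ 0.5696 -0.1228  0.1193] 0.067 [-0.045 -0.017 -0.999]
(0.67, array([ 0.567 , -0.1121]), array([-0.2, -0.3,  0.2,  0.3]))
```

Call:
{"method": "play_rows", "body": {
  "series": [
    {"fingers": -1, "dx": -2, "dy": 9, "dz": 0, "turn": 0},
    {"fingers": -1, "dx": 0, "dy": 0, "dz": 0, "turn": 0},
    {"fingers": -1, "dx": 0, "dy": 0, "dz": 0, "turn": 0},
    {"fingers": -1, "dx": 0, "dy": 0, "dz": 0, "turn": 0}
  ]
}}

```text
clock: 29.38
position: [0.5693, -0.1122, 0.1231]
ee_rot: [0.02, 0.73, -0.683, -0.007]
contact_force: [0.1, 0.1, -0.0]
width: 0.0854
```

Call:
{"method": "play_rows", "body": {
  "series": [
    {"fingers": -1, "dx": 0, "dy": 0, "dz": -10, "turn": 0},
    {"fingers": -1, "dx": 0, "dy": 0, "dz": -12, "turn": 0},
    {"fingers": -1, "dx": 0, "dy": 0, "dz": -12, "turn": 0},
    {"fingers": -1, "dx": 0, "dy": 0, "dz": 0, "turn": 0},
    {"fingers": -1, "dx": 0, "dy": 0, "dz": 0, "turn": 0}
  ]
}}

```text
clock: 29.8
position: [0.5697, -0.1119, 0.0871]
ee_rot: [0.02, 0.731, -0.682, -0.006]
contact_force: [-0.7, 0.9, 0.1]
width: 0.0855
```

Call:
{"method": "play_rows", "body": {
  "series": [
    {"fingers": -1, "dx": -1, "dy": 0, "dz": -8, "turn": 0},
    {"fingers": -1, "dx": -1, "dy": 0, "dz": -10, "turn": 0},
    {"fingers": -1, "dx": 0, "dy": 0, "dz": -10, "turn": 0},
    {"fingers": -1, "dx": 0, "dy": 0, "dz": -5, "turn": 0},
    {"fingers": -1, "dx": 0, "dy": 0, "dz": 0, "turn": 0},
    {"fingers": -1, "dx": 0, "dy": 0, "dz": 0, "turn": 0}
  ]
}}

```text
clock: 30.3
position: [0.5675, -0.1122, 0.0507]
ee_rot: [0.02, 0.731, -0.682, -0.006]
contact_force: [-0.4, 0.2, 0.1]
width: 0.0855
```

```bash
python3 cup.py | head -2
```

```text
[ 0.5675 -0.1122  0.0507] 0.069 [-0.036 -0.02  -0.999]
(0.69, array([ 0.572 , -0.1118]), array([-1.8, -6.4,  1.9,  8.8]))
```

Call:
{"method": "play_rows", "body": {
  "series": [
    {"fingers": 1, "dx": 0, "dy": 0, "dz": 0, "turn": 0},
    {"fingers": 1, "dx": 0, "dy": 0, "dz": 0, "turn": 0},
    {"fingers": 1, "dx": 0, "dy": 0, "dz": 0, "turn": 0},
    {"fingers": 1, "dx": 0, "dy": 0, "dz": 0, "turn": 0},
    {"fingers": 1, "dx": 0, "dy": 0, "dz": 0, "turn": 0},
    {"fingers": 1, "dx": 0, "dy": 0, "dz": 0, "turn": 0},
    {"fingers": 1, "dx": 0, "dy": 0, "dz": 5, "turn": 0},
    {"fingers": 1, "dx": 0, "dy": 0, "dz": 10, "turn": 0},
    {"fingers": 1, "dx": 0, "dy": 0, "dz": 10, "turn": 0},
    {"fingers": 1, "dx": 0, "dy": 0, "dz": 0, "turn": 0},
    {"fingers": 1, "dx": 0, "dy": 0, "dz": 0, "turn": 0}
  ],
  "squeeze": 50
}}

```text
clock: 31.52
position: [0.5681, -0.1122, 0.0801]
ee_rot: [0.019, 0.731, -0.682, -0.005]
contact_force: [-0.1, -0.0, -2.3]
width: 0.0707
```

Call:
{"method": "play_rows", "body": {
  "series": [
    {"fingers": 1, "dx": 0, "dy": 0, "dz": 10, "turn": 0},
    {"fingers": 1, "dx": 0, "dy": 0, "dz": 18, "turn": 0},
    {"fingers": 1, "dx": 0, "dy": 0, "dz": 20, "turn": 0},
    {"fingers": 1, "dx": 0, "dy": 0, "dz": 20, "turn": 0},
    {"fingers": 1, "dx": 0, "dy": 0, "dz": 20, "turn": 0},
    {"fingers": 1, "dx": 0, "dy": 0, "dz": 20, "turn": 0},
    {"fingers": 1, "dx": 0, "dy": 0, "dz": 20, "turn": 0},
    {"fingers": 1, "dx": 0, "dy": 0, "dz": 18, "turn": 0},
    {"fingers": 1, "dx": 0, "dy": 0, "dz": 8, "turn": 0},
    {"fingers": 1, "dx": 0, "dy": 0, "dz": 0, "turn": 0},
    {"fingers": 1, "dx": 0, "dy": 0, "dz": 0, "turn": 0}
  ]
}}

```text
clock: 32.43
position: [0.5649, -0.1111, 0.2461]
ee_rot: [0.019, 0.731, -0.682, -0.005]
contact_force: [-0.1, 0.4, -2.2]
width: 0.0704
```

```bash
cat > held.py <<'E'
from h import *
# held cup pose from scene+top (x,y,z free), stack xy
s=get_state();p0=s['position'];q=s['ee_rot'];print(s['clock'],p0.round(4),jaw(s).round(3),Ro.from_quat([q[1],q[2],q[3],q[0]]).as_matrix()[:,2].round(3),s['contact_force'].round(1),s['width'])
g=p0+[0,0,-.052]
im=wrist();ms=masks_of(im,'cup')
for m in ms[:1]:
    v,u=np.nonzero(m['region']);c=wproj(im,circ(.034,.085)+g);print('wrist cup',m['p'],u.min(),u.max(),v.min(),v.max(),'pred rim',c.min(0).round(),c.max(0).round())
for n in('scene','top'):
    b=get_image(n)
    for m in masks_of(b,'cup')[:2]:
        r=up(m['region'])
        if abs(proj(b,g+[0,0,.04])[0]-m['xy']).max()>25: continue
        print(n,'held',round(m['p'],2),fit(lambda p:iou([(b,r)],CUP,np.eye(3),p0+np.array(p)),[0,0,-.052],[.008,.008,.01]))
    for m in masks_of(b,'stack')[:1]:
        r=up(m['region']);print(n,'stack',round(m['p'],2),fit(lambda p:iou([(b,r)],STK,np.eye(3),np.array([p[0],p[1],0])),[.54,.3425],[.01,.01]))
E
python3 held.py
```

```text
32.4333 [ 0.5649 -0.1111  0.2461] 0.069 [-0.034 -0.02  -0.999] [-0.1  0.4 -2.2] 0.07035013330720208
wrist cup 0.73 238 399 192 354 pred rim [240. 248.] [403. 368.]
scene held 0.97 (array([-0.0463, -0.0006, -0.1018]), np.float64(0.9250612244897959))
scene stack 0.96 (array([0.5432, 0.3389]), np.float64(0.9149817818103879))
top held 0.73 (array([ 0.1079, -0.0265, -0.974 ]), np.float64(0.5007244277021153))
top stack 0.45 (array([0.54  , 0.3425]), np.float64(0.0))
```

Call:
{"method": "play_rows", "body": {
  "series": [
    {"fingers": 1, "dx": 0, "dy": 12, "dz": 0, "turn": 0},
    {"fingers": 1, "dx": -2, "dy": 25, "dz": 0, "turn": 0},
    {"fingers": 1, "dx": -2, "dy": 30, "dz": 0, "turn": 0},
    {"fingers": 1, "dx": -2, "dy": 30, "dz": 0, "turn": 0},
    {"fingers": 1, "dx": -2, "dy": 30, "dz": 0, "turn": 0},
    {"fingers": 1, "dx": -2, "dy": 30, "dz": 0, "turn": 0},
    {"fingers": 1, "dx": -2, "dy": 30, "dz": 0, "turn": 0},
    {"fingers": 1, "dx": -2, "dy": 30, "dz": 0, "turn": 0},
    {"fingers": 1, "dx": -2, "dy": 30, "dz": 0, "turn": 0},
    {"fingers": 1, "dx": -2, "dy": 30, "dz": 0, "turn": 0},
    {"fingers": 1, "dx": -2, "dy": 25, "dz": 0, "turn": 0},
    {"fingers": 1, "dx": 0, "dy": 15, "dz": 0, "turn": 0},
    {"fingers": 1, "dx": 0, "dy": 5, "dz": 0, "turn": 0},
    {"fingers": 1, "dx": 0, "dy": 0, "dz": 0, "turn": 0},
    {"fingers": 1, "dx": 0, "dy": 0, "dz": 0, "turn": 0}
  ]
}}

```text
clock: 34.08
position: [0.5363, 0.2355, 0.2409]
ee_rot: [0.02, 0.73, -0.683, -0.011]
contact_force: [1.3, -0.2, -2.4]
width: 0.0706
```

```bash
cat > stk.py <<'E'
from h import *
s=get_state();q=s['ee_rot'];print(s['clock'],s['position'].round(4),jaw(s).round(3),Ro.from_quat([q[1],q[2],q[3],q[0]]).as_matrix()[:,2].round(3))
def silc(im,parts,t,S=2):
    m=np.zeros((400*S,640*S),np.uint8)
    for p in parts: cv2.fillPoly(m,[np.int32(np.round(cv2.convexHull((wproj(im,p+t)*S+.5).astype(np.float32))))],1)
    return m>0
im=wrist()
for m in masks_of(im,'stack')[:2]:
    r=cv2.resize(m['region'].astype(np.float32),None,fx=2,fy=2)>.5;v,u=np.nonzero(m['region'])
    def f(p): a=silc(im,STK,np.array([p[0],p[1],0]));return (a&r).sum()/(a|r).sum()
    print('wrist',m['p'],u.min(),u.max(),v.min(),v.max(),fit(f,[.541,.342],[.01,.01]))
for m in masks_of(im,'cup')[:1]: v,u=np.nonzero(m['region']);print('cup',m['p'],u.min(),u.max(),v.min(),v.max())
for n in('scene','top'):
    b=get_image(n)
    for m in masks_of(b,'stack')[:1]:
        r=up(m['region']);print(n,m['p'],fit(lambda p:iou([(b,r)],STK,np.eye(3),np.array([p[0],p[1],0])),[.541,.342],[.01,.01]))
E
python3 stk.py
```

```text
34.0833 [0.5363 0.2355 0.2409] 0.068 [-0.044 -0.014 -0.999]
wrist 0.97 157 249 129 218 (array([0.5411, 0.3444]), np.float64(0.9751023751023751))
cup 0.65 238 399 193 353
scene 0.59 (array([0.5387, 0.3413]), np.float64(0.9580275065916055))
top 0.51 (array([0.5404, 0.344 ]), np.float64(0.24716597228950682))
```

Call:
{"method": "play_rows", "body": {
  "series": [
    {"fingers": 1, "dx": 1, "dy": 15, "dz": 0, "turn": 0},
    {"fingers": 1, "dx": 1, "dy": 25, "dz": 0, "turn": 0},
    {"fingers": 1, "dx": 1, "dy": 25, "dz": 0, "turn": 0},
    {"fingers": 1, "dx": 1, "dy": 20, "dz": 0, "turn": 0},
    {"fingers": 1, "dx": 0, "dy": 12, "dz": 0, "turn": 0},
    {"fingers": 1, "dx": 0, "dy": 5, "dz": 0, "turn": 0},
    {"fingers": 1, "dx": 0, "dy": 0, "dz": 0, "turn": 0},
    {"fingers": 1, "dx": 0, "dy": 0, "dz": 0, "turn": 0},
    {"fingers": 1, "dx": 0, "dy": 0, "dz": 0, "turn": 0}
  ]
}}

```text
clock: 35.18
position: [0.5419, 0.3406, 0.2412]
ee_rot: [0.019, 0.727, -0.686, -0.011]
contact_force: [-0.5, -0.5, -1.2]
width: 0.0706
```

Call:
{"method": "play_rows", "body": {
  "series": [
    {"fingers": 1, "dx": 0, "dy": 1, "dz": -10, "turn": 0},
    {"fingers": 1, "dx": 0, "dy": 1, "dz": -15, "turn": 0},
    {"fingers": 1, "dx": -1, "dy": 0, "dz": -12, "turn": 0},
    {"fingers": 1, "dx": 0, "dy": 0, "dz": -6, "turn": 0},
    {"fingers": 1, "dx": 0, "dy": 0, "dz": 0, "turn": 0},
    {"fingers": 1, "dx": 0, "dy": 0, "dz": 0, "turn": 0}
  ]
}}

```text
clock: 35.68
position: [0.541, 0.3375, 0.1954]
ee_rot: [0.02, 0.725, -0.688, -0.011]
contact_force: [-0.3, -0.5, -1.5]
width: 0.0708
```

```bash
python3 stk.py; python3 - <<'E'
from h import *
s=get_state();p0=s['position'];b=get_image('scene')
for m in masks_of(b,'cup')[:3]:
    v,u=np.nonzero(m['region']);r=up(m['region']);print(round(m['p'],2),m['xy'],u.min(),u.max(),v.min(),v.max())
    for z in(-.048,-.052): print(z,fit(lambda p:iou([(b,r)],CUP,np.eye(3),p0+[p[0],p[1],z]),[0,0],[.008,.008]))
print(proj(b,p0+[0,0,-.01]))
E
```

```text
35.6833 [0.541  0.3375 0.1954] 0.053 [-0.043 -0.015 -0.999]
wrist 0.6 260 356 146 231 (array([0.5433, 0.3447]), np.float64(0.46345058820128915))
cup 0.83 238 400 193 354
scene 0.69 (array([0.5444, 0.3386]), np.float64(0.7745426069623407))
top 0.74 (array([0.5348, 0.3299]), np.float64(0.4550996709889685))
0.89 [455.5, 143.3] 442 472 128 159
-0.048 (array([ 0.0049, -0.0044]), np.float64(0.7774109879745343))
-0.052 (array([ 0.0006, -0.002 ]), np.float64(0.7814627196454013))
[[455.37708757 144.43306853]]
```

Call:
{"method": "play_rows", "body": {
  "series": [
    {"fingers": 1, "dx": -1, "dy": 6, "dz": 0, "turn": 0},
    {"fingers": 1, "dx": 0, "dy": 0, "dz": 0, "turn": 0},
    {"fingers": 1, "dx": 0, "dy": 0, "dz": 0, "turn": 0},
    {"fingers": 1, "dx": 0, "dy": 0, "dz": 0, "turn": 0}
  ]
}}

```text
clock: 36.47
position: [0.5403, 0.3455, 0.1967]
ee_rot: [0.019, 0.726, -0.687, -0.01]
contact_force: [0.5, 0.2, -1.3]
width: 0.0706
```

Call:
{"method": "play_rows", "body": {
  "series": [
    {"fingers": 1, "dx": 0, "dy": -1, "dz": -5, "turn": 0},
    {"fingers": 1, "dx": 0, "dy": 0, "dz": -6, "turn": 0},
    {"fingers": 1, "dx": 0, "dy": 0, "dz": -6, "turn": 0},
    {"fingers": 1, "dx": 0, "dy": 0, "dz": -5, "turn": 0},
    {"fingers": 1, "dx": 0, "dy": 0, "dz": 0, "turn": 0},
    {"fingers": 1, "dx": 0, "dy": 0, "dz": 0, "turn": 0}
  ]
}}

```text
clock: 36.97
position: [0.5397, 0.3441, 0.1714]
ee_rot: [0.02, 0.726, -0.687, -0.01]
contact_force: [-0.5, 0.1, -1.6]
width: 0.0705
```

Call:
{"method": "play_rows", "body": {
  "series": [
    {"fingers": 1, "dx": 0, "dy": 0, "dz": -5, "turn": 0},
    {"fingers": 1, "dx": 0, "dy": 0, "dz": -5, "turn": 0},
    {"fingers": 1, "dx": 0, "dy": 0, "dz": -4, "turn": 0},
    {"fingers": 1, "dx": 0, "dy": 0, "dz": -3, "turn": 0},
    {"fingers": 1, "dx": 0, "dy": 0, "dz": 0, "turn": 0},
    {"fingers": 1, "dx": 0, "dy": 0, "dz": 0, "turn": 0}
  ]
}}

```text
clock: 37.47
position: [0.5397, 0.3439, 0.1522]
ee_rot: [0.02, 0.726, -0.687, -0.01]
contact_force: [0.9, -0.1, -1.4]
width: 0.0703
```

Call:
{"method": "play_rows", "body": {
  "series": [
    {"fingers": 1, "dx": 0, "dy": 0, "dz": -4, "turn": 0},
    {"fingers": 1, "dx": 0, "dy": 0, "dz": -3, "turn": 0},
    {"fingers": 1, "dx": 0, "dy": 0, "dz": -2, "turn": 0},
    {"fingers": 1, "dx": 0, "dy": 0, "dz": 0, "turn": 0},
    {"fingers": 1, "dx": 0, "dy": 0, "dz": 0, "turn": 0}
  ]
}}

```text
clock: 37.88
position: [0.5402, 0.3442, 0.1429]
ee_rot: [0.019, 0.726, -0.687, -0.01]
contact_force: [0.0, -0.1, -1.1]
width: 0.0706
```

Call:
{"method": "play_rows", "body": {
  "series": [
    {"fingers": 1, "dx": 0, "dy": 0, "dz": -2, "turn": 0},
    {"fingers": 1, "dx": 0, "dy": 0, "dz": -2, "turn": 0},
    {"fingers": 1, "dx": 0, "dy": 0, "dz": 0, "turn": 0}
  ]
}}

```text
clock: 38.13
position: [0.5414, 0.3445, 0.1436]
ee_rot: [0.017, 0.726, -0.687, -0.009]
contact_force: [-0.7, -0.1, -2.3]
width: 0.0706
```

Call:
{"method": "play_rows", "body": {
  "series": [
    {"fingers": 0.0, "dx": 0, "dy": 0, "dz": 0, "turn": 0},
    {"fingers": -1, "dx": 0, "dy": 0, "dz": 0, "turn": 0},
    {"fingers": -1, "dx": 0, "dy": 0, "dz": 0, "turn": 0},
    {"fingers": -1, "dx": 0, "dy": 0, "dz": 0, "turn": 0},
    {"fingers": -1, "dx": 0, "dy": 0, "dz": 0, "turn": 0},
    {"fingers": -1, "dx": 0, "dy": 0, "dz": 0, "turn": 0}
  ]
}}

```text
clock: 38.63
position: [0.5422, 0.345, 0.1445]
ee_rot: [0.016, 0.726, -0.687, -0.009]
contact_force: [-0.6, 0.5, -0.3]
width: 0.0854
```

Call:
{"method": "play_rows", "body": {
  "series": [
    {"fingers": -1, "dx": 0, "dy": 0, "dz": 4, "turn": 0},
    {"fingers": -1, "dx": 0, "dy": 0, "dz": 8, "turn": 0},
    {"fingers": -1, "dx": 0, "dy": 0, "dz": 15, "turn": 0},
    {"fingers": -1, "dx": 0, "dy": 0, "dz": 20, "turn": 0},
    {"fingers": -1, "dx": 0, "dy": 0, "dz": 25, "turn": 0},
    {"fingers": -1, "dx": 0, "dy": 0, "dz": 30, "turn": 0},
    {"fingers": -1, "dx": -20, "dy": -20, "dz": 20, "turn": 0},
    {"fingers": -1, "dx": -20, "dy": -20, "dz": 0, "turn": 0},
    {"fingers": -1, "dx": 0, "dy": 0, "dz": 0, "turn": 0},
    {"fingers": -1, "dx": 0, "dy": 0, "dz": 0, "turn": 0}
  ]
}}

```text
clock: 39.47
position: [0.5005, 0.3038, 0.276]
ee_rot: [0.015, 0.726, -0.687, -0.008]
contact_force: [0.6, 0.6, -0.0]
width: 0.0858
```

```bash
python3 - <<'E'
from h import *
s=get_state();print(s['clock'],s['position'].round(3))
I=np.eye(3)
b=get_image('scene')
for l in('cup','stack'):
    for m in masks_of(b,l)[:2]:
        v,u=np.nonzero(m['region']);print(l,round(m['p'],2),m['xy'],u.min(),u.max(),v.min(),v.max())
        if m['xy'][0]<420: continue
        r=up(m['region'])
        if l=='cup': print(fit(lambda p:iou([(b,r)],CUP,I,np.array([p[0],p[1],.09])),[.54,.343],[.008,.008]))
c=np.array([.539,.3415,0])
q=np.vstack([proj(b,p+c) for p in STK]);print('stack pred',q.min(0),q.max(0))
q=np.vstack([proj(b,p+c+[0,0,.09]) for p in CUP]);print('cup pred',q.min(0),q.max(0))
FULL=STK+[np.r_[circ(.033,.130),circ(.034,.175)]]
im=wrist()
def silc(t,S=2):
    m=np.zeros((800,1280),np.uint8)
    for p in FULL: cv2.fillPoly(m,[np.int32(np.round(cv2.convexHull((wproj(im,p+t)*S+.5).astype(np.float32))))],1)
    return m>0
ra=[m['region'] for l in('cup','stack') for m in masks_of(im,l)[:1]]
u_=ra[0]|ra[-1];r=cv2.resize(u_.astype(np.float32),None,fx=2,fy=2)>.5
def f(p): a=silc(np.array([p[0],p[1],0]));return (a&r).sum()/(a|r).sum()
print('wrist whole tower',fit(f,[.541,.344],[.006,.006]))
m=masks_of(b,'brush')[0];v,u=np.nonzero(m['region']);print('brush',m['p'],u.min(),u.max(),v.min(),v.max())
E
```

```text
39.4667 [0.501 0.304 0.276]
cup 0.89 [452.3, 151.3] 440 467 140 166
(array([0.5414, 0.3427]), np.float64(0.785538569671411))
stack 0.77 [439.8, 174.1] 430 458 157 191
stack pred [429.91662247 149.48016527] [461.650693   191.18888322]
cup pred [437.737039   138.55315398] [466.93945813 172.69578475]
wrist whole tower (array([0.5422, 0.3447]), np.float64(0.957323241785005))
brush 0.79 205 221 146 209
```

```bash
python3 -c "
from rig import *
print(sign_off(), get_state()['clock'])"
```

```text
the job is handed in; nothing more can be done
the job is handed in; nothing more can be done
```

I did all four stages in order (dip, dab, brush back, nest the cup) and handed the job in at about 39.5 s. The hand-in gave no verdict. I was at the limit of 12 viewed pictures, so the last checks were numeric.

- **Dip:** I gripped the brush hard and dipped it along the leaning pot's axis. My first estimate put the bristle end at about 25 mm of pot z. Two later cross-checks said about 32–33 mm, against the 42 mm limit. So this step should pass, but with less margin than I first thought.
- **Dab:** The tool stays pointing down, so I levered the brush towards upright against the pot rim to fit it into the cup. The first descent caught on the cup's inner shoulder and tilted the cup by about 0.2 rad (the limit is 0.6). I lifted off, the cup settled upright a few millimetres from where it started, and I re-centred the brush. The second try pressed on the inside bottom with about 28 N.
- **Brush back:** I pivoted the brush down onto the channel floor and released it. The scene camera shows it at the same height and lean as at the start, about 5 mm to one side (20 mm allowed). A combined fit with poor masks (overlap 0.65) disagreed and gave a lean of about 0.8 rad. I trusted the direct comparison with the first picture.
- **Nest:** The cup went into the top cup of the stack and stopped with its underside at about 91 mm. After release, the whole tower fits an upright stack in the wrist view at (0.542, 0.345), overlap 0.96, within about 2 mm of the stack's earlier position. A separate fit of the cup in the scene view agrees to about 2 mm, though its overlap was only 0.79.

I did not re-measure the mallet, tray or tin at the end. The arm's planned path kept clear of them.

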